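# Hang slide carriers to dry, scrape the trimming plate, put the scraper back

### The arm

A 6-joint arm with a two-finger parallel gripper is mounted at the origin on the work surface. World frame = base frame: x ahead of the robot, y to its left, z up, the work surface at z = 0. Lengths are in m, angles in rad, forces in N, time in s.
With the tool pointing down it reaches from about 0.3 to 0.875 m from the base axis. Payload 4.2 kg.
Tool frame: the origin (TCP) lies where the fingers leave the gripper's body, on its centre line; the fingertips stand 73 mm ahead of it and the grasp point (between the pads) lies 54 mm ahead of it; z points along the fingers, y is the line along which they close (so a half turn about z gives the same grasp; the last joint's range is limited). The gripper opens to 85 mm and grips with 20 to 120 N. Pads are 22 mm wide; open, the fingers measure 114 mm over their backs; the gripper's body (76 mm by 85 mm) begins 54 mm behind the grasp point. The pads swing forward as they close: fully open they stand 13 mm farther back than shut.
Start: joints at [-1.263, 0.32, 1.565, -0, 1.257, -0.02], TCP at [0.185, -0.544, 0.304] pointing down, gripper open.
Joint ranges: [-3.11, 3.11], [-0.84, 2.01], [0.21, 2.61], [-1.34, 4.49], [0.05, 2.63], [-2.56, 2.56]. Speed limits (rad/s): [2.57, 2.57, 3.14, 3.14, 3.14, 3.14].

### API

Orientations are given as a 3x3 rotation matrix whose columns are the frame's x, y, z axes.
In Python, from workcell import env gives the robot as it stands.
- The arm moves only by the tool arm_command, never from a script. Its argument "rows" is a list of rows, each an object of numbers: "tx", "ty", "tz": the shift along the tool's x, y, z in units of 25 mm (1.0 is 25 mm); "wx", "wy", "wz": the turn, a rotation vector about the tool's x, y, z in units of 6 degrees (1.0 is 6 degrees); "fingers": the opening, from 0 (shut) to 1 (fully open). A call has 1 to 20 rows; each row is the pose to reach, as a shift and turn from the pose commanded when the call began, along the tool's axes at that moment; what a row does not reach only later rows make up. A row lasts 1/12 s, in which the tool goes at most 41.7 mm and 7.16 degrees, less where a joint would pass 70% of its speed; a pose out of reach is approached as far as the arm can. A call with a gripper value outside its range is refused whole. The fingers move at their own pace and stop on an object; "force" is the grip in N (left out, the last holds). Time passes only in rows, so rows that repeat a pose let the fingers close. It gives the time, the measured TCP pose, the force, the opening and the grip force at its end, in the units of the state.
- env.read_state(): the state, without advancing time (a new reading comes with each control period).
- env.grab_frame(name): name is "side" or "top"; returns the picture (400x640x3 uint8, red, green, blue); there is no depth.
- env.calibration(name): a dict with "vertical_fov" (degrees; the focal length in pixels is half the picture's height over the tangent of half this angle, whatever the lens; pixels are square), "cx", "cy" (the principal point, pixels), "origin" and "rotation" of the camera in the world. Camera axes: x right, y down, z forward; pixel columns grow to the right and rows downward; lengths in m; the calibration is good to about 2 mm. A picture is of the moment at which its call begins. calibration takes no time and is no camera call.
- env.close_job(): hands the job in; it is judged then, once.
Trained networks look in the newest picture that a camera, given by its name, has taken for a name from the list of things; names that differ only in an ending like _2 or _b are one class to them, and where a whole thing is asked for, a point or a joint stands for the part that bears it (a point fixed in the world has none). Each returns a list of dicts, best first, with "conf" (0 to 1); they miss things now and then, are a little off and sometimes report something else, mostly with a low value. They report only what shows in the picture. A call takes as long as a camera call. They do not tell look-alikes from the thing itself.
- env.search_frame(camera, name): "location" ([row, column] in pixels, amid what is visible of it).
The state is a dict: "time_s": time; "joint_pos": joint angles; "dq": joint speeds; "joint_efforts": joint torques, N m; "ee_pos": TCP position; "tcp_rot": TCP orientation; "ft_force": force on the tool from outside, world axes, zero at the start; "wrist_torque": the same for the moment, N m; "gripper_width": opening from 0.0 (shut) to 1.0 (fully open); "gripper_force": force on a finger pad.
Only numpy, scipy, OpenCV 4.12 (cv2) and the standard library are available. Lean on these libraries where they do the work, as an engineer would, in place of code of your own. Each camera call takes 0.05 s, during which the arm holds its last target. There are 200 camera calls.

### The job

Hang every slide carrier by its hook on the open right-hand half of the drying rail (as the robot sees it), short of the black mark; once all hang there and are let go, slide them along the rail until each hook is wholly past the mark, over the warmer. Then take the scraper from its holder and scrape all the wax chips off the plate into the trough at its near edge, touching them only with the scraper, never with the fingers. Finally slide the scraper back into its slot, upright and fully home, and leave the pen pot, jar and mouse where they are.

Things in the scene. Friction and masses are not known exactly. Their poses are not given: they have to be found in the camera images.
- rail: fixed rail stand. Origin: underside centre on the bench; y along the rail. mm: round rail, diameter 12, axis at x 0, z 200, between posts with inner faces at y +-199 (tops z 210). Half with y<0 (robot's right) is the open half; under y>0 a white warmer block: x +-65, y 20..190, top z 54. Carriers slide easily; a hanging one has its origin about 101 above this origin
- mark (a point): the black ring painted on the rail, 6 mm wide, on the rail's axis at its middle (y = 0, z = 200 mm of the stand); it does not hinder sliding
- station: fixed trimming station. Origin: plate's underside centre on the bench. mm: steel plate x +-130, y +-125, top z 30; rims 6 wide, 6 high on its +x, +y, -y edges. Its -x edge (near the robot) is open and drops into the trough: x -200..-130, y +-125, floor z 4, outer walls 4 thick, 22 high
- holder: fixed white holder block, 36 (x) by 114 (y) by 35 mm (z). Origin: centre of its underside. A slot open at the top, 11 (x) by 93 (y) mm, 22 mm deep (floor at z = 13 mm), is cut at its centre, with 2 mm chamfers at the mouth
- scraper: flat scraper, standing in the holder slot at the start. Origin: centre of its lower edge, z up. Aluminium blade 8 (x, thickness) by 90 (y) mm, z 0 to 30; black handle 14 (x) by 60 (y) mm, z 30 to 75: take it across its 14 mm. Mass 120 g. Home in the slot its origin is 13 mm above the holder's
- carrier_a: slide carrier (or absent). Origin: underside centre, z up, +x away from the robot. mm: rack 80(x) 36(y) 28 high; a stem on its -x side rises to a hook open below, 40 wide (y): back x -16..-11, roof underside z 105, lip x 11..16 down to z 85. The rail enters from +x between z 28 and 85, then lower onto it. Grip tab on it 12(x) 34(y), z 110..150; grip across x. ~160 g
- carrier_b: slide carrier (or absent). Origin: underside centre, z up, +x away from the robot. mm: rack 80(x) 36(y) 28 high; a stem on its -x side rises to a hook open below, 40 wide (y): back x -16..-11, roof underside z 105, lip x 11..16 down to z 85. The rail enters from +x between z 28 and 85, then lower onto it. Grip tab on it 12(x) 34(y), z 110..150; grip across x. ~160 g
- carrier_c: slide carrier (or absent). Origin: underside centre, z up, +x away from the robot. mm: rack 80(x) 36(y) 28 high; a stem on its -x side rises to a hook open below, 40 wide (y): back x -16..-11, roof underside z 105, lip x 11..16 down to z 85. The rail enters from +x between z 28 and 85, then lower onto it. Grip tab on it 12(x) 34(y), z 110..150; grip across x. ~160 g
- chip_0: cream wax chip lying on the plate, 14 by 11 by 8 mm, 10 g (four to six chips are present). Origin: centre of its underside
- chip_1: cream wax chip lying on the plate, 16 by 12 by 8 mm, 10 g (four to six chips are present). Origin: centre of its underside
- chip_2: cream wax chip lying on the plate, 12 by 12 by 8 mm, 10 g (four to six chips are present). Origin: centre of its underside
- chip_3: cream wax chip lying on the plate, 18 by 10 by 8 mm, 10 g (four to six chips are present). Origin: centre of its underside
- chip_4: cream wax chip lying on the plate, 15 by 13 by 8 mm, 10 g (four to six chips are present). Origin: centre of its underside
- chip_5: cream wax chip lying on the plate, 13 by 10 by 8 mm, 10 g (four to six chips are present). Origin: centre of its underside
- pen_pot: bystander: open steel pen pot, 72 mm across, 90 mm high; origin: centre of its underside
- jar: bystander: amber glass jar, 60 mm across, 100 mm high; origin: centre of its underside
- mouse: bystander: black computer mouse, 100 by 58 by 27 mm; origin: centre of its underside
Mind the look-alikes: they are no part of the job. Leave any pink look-alike of the carrier_c alone.

How it is judged:
On the way, in this order (a step that is already met when the one before it is completed fails the run):
1. every carrier that is present hangs by its hook, let go, on the open half of the rail, all at the same time (y of carrier_a in the frame of rail between -0.2 and -0.005 m and x of carrier_a in the frame of rail between -0.04 and 0.04 m and z of carrier_a in the frame of rail between 0.08 and 0.12 m and angle between each of carrier_a, carrier_b, carrier_c's own z axis and vertical below 0.35 rad and contact force between the fingers and carrier_a below 0.2 N and y of carrier_b in the frame of rail between -0.2 and -0.005 m and x of carrier_b in the frame of rail between -0.04 and 0.04 m and z of carrier_b in the frame of rail between 0.08 and 0.12 m and contact force between the fingers and carrier_b below 0.2 N and y of carrier_c in the frame of rail between -0.2 and -0.005 m and x of carrier_c in the frame of rail between -0.04 and 0.04 m and z of carrier_c in the frame of rail between 0.08 and 0.12 m and contact force between the fingers and carrier_c below 0.2 N), for 0.2 s.
2. every carrier has been slid along the rail past the mark and let go (y of carrier_a in the frame of rail between 0.015 and 0.2 m and x of carrier_a in the frame of rail between -0.04 and 0.04 m and z of carrier_a in the frame of rail between 0.08 and 0.12 m and angle between each of carrier_a, carrier_b, carrier_c's own z axis and vertical below 0.35 rad and contact force between the fingers and carrier_a below 0.2 N and y of carrier_b in the frame of rail between 0.015 and 0.2 m and x of carrier_b in the frame of rail between -0.04 and 0.04 m and z of carrier_b in the frame of rail between 0.08 and 0.12 m and contact force between the fingers and carrier_b below 0.2 N and y of carrier_c in the frame of rail between 0.015 and 0.2 m and x of carrier_c in the frame of rail between -0.04 and 0.04 m and z of carrier_c in the frame of rail between 0.08 and 0.12 m and contact force between the fingers and carrier_c below 0.2 N), for 0.2 s.
3. all the wax chips lie in the trough (x of chip_0 in the frame of station between -0.2 and -0.13 m and y of chip_0 in the frame of station between -0.125 and 0.125 m and z of chip_0 in the frame of station between -0.002 and 0.024 m and x of chip_1 in the frame of station between -0.2 and -0.13 m and y of chip_1 in the frame of station between -0.125 and 0.125 m and z of chip_1 in the frame of station between -0.002 and 0.024 m and x of chip_2 in the frame of station between -0.2 and -0.13 m and y of chip_2 in the frame of station between -0.125 and 0.125 m and z of chip_2 in the frame of station between -0.002 and 0.024 m and x of chip_3 in the frame of station between -0.2 and -0.13 m and y of chip_3 in the frame of station between -0.125 and 0.125 m and z of chip_3 in the frame of station between -0.002 and 0.024 m and x of chip_4 in the frame of station between -0.2 and -0.13 m and y of chip_4 in the frame of station between -0.125 and 0.125 m and z of chip_4 in the frame of station between -0.002 and 0.024 m and x of chip_5 in the frame of station between -0.2 and -0.13 m and y of chip_5 in the frame of station between -0.125 and 0.125 m and z of chip_5 in the frame of station between -0.002 and 0.024 m), for 0.2 s.
At the end, for the whole second after the job is handed in: every carrier hangs upright (within 20 degrees) from the rail with its middle 15 mm or more past the mark; every chip lies in the trough; the scraper stands upright in the slot (within 6 mm of its centre, within 4 to 5 mm of full depth); all released (all of step 2 and all of step 3 and horizontal distance between scraper and holder below 0.006 m and z of scraper in the frame of holder between 0.008 and 0.017 m and angle between scraper's own z axis and vertical below 0.12 rad and angle between the x axis of scraper and the x axis of holder, either way round below 0.12 rad and contact force between the fingers and scraper below 0.2 N); the robot touches nothing.
It fails at once if a wax chip is touched with the fingers (contact force between the fingers and chip_0 above 0.5 N or contact force between the fingers and chip_1 above 0.5 N or contact force between the fingers and chip_2 above 0.5 N or contact force between the fingers and chip_3 above 0.5 N or contact force between the fingers and chip_4 above 0.5 N or contact force between the fingers and chip_5 above 0.5 N).
It fails at once if the pen pot, the jar or the mouse is moved more than 3 cm (distance of any of pen_pot, jar, mouse from where it was at the start of the episode above 0.03 m).
Of carrier_a, carrier_b, carrier_c only 2 to 3 are there at a start; the rules pass over those that are not, and their reading is None.
Of chip_0, chip_1, chip_2, chip_3, chip_4, chip_5 only 4 to 6 are there at a start; the rules pass over those that are not, and their reading is None.
At some moment in a run one of carrier_a, carrier_b, carrier_c may be knocked a few centimetres aside while the robot is not near it.
It also fails if it takes over 208 s, if anything falls off the work surface, if the arm or the gripper's body presses on something with over 40 N, if the wrist force passes 120 N, or if a joint passes its speed limit or range.

## Working session

There is one attempt and no reset: what is moved stays moved. The work goes in short steps, Python scripts to look and compute and a tool call to move; the robot and the scene stay as the last step left them, time stands still between calls to the robot, and variables do not carry over. Pictures are saved under pics/ and viewed, at most 14 in all, crops included, and the job is handed in when it is done.

Besides the shell and the picture viewer there is one more tool, called after "Emit:" as name([rows], argument=value, ...), one row to a line, values as JSON. arm_command: Moves the arm, as the interface text tells. Its arguments: {"type":"object","properties":{"rows":{"type":"array"},"force":{"type":"number"}},"required":["rows"]}

```bash
mkdir -p pics; ls
cat > h.py <<'E'
import numpy as np,cv2
from workcell import env
def cal(n):
    c=env.calibration(n); f=200/np.tan(np.radians(c["vertical_fov"])/2)
    return f,c["cx"],c["cy"],np.array(c["origin"]),np.array(c["rotation"])
def ray(n,r,c):
    f,cx,cy,o,R=cal(n); return o,R@np.array([(c-cx)/f,(r-cy)/f,1])
def atz(n,r,c,z):
    o,d=ray(n,r,c); return o+d*(z-o[2])/d[2]
def proj(n,p):
    f,cx,cy,o,R=cal(n); q=R.T@(np.array(p)-o); return np.array([cy+f*q[1]/q[2],cx+f*q[0]/q[2]])
def snap(n,name):
    im=env.grab_frame(n); cv2.imwrite(f"pics/{name}.png",im[:,:,::-1]); return im
E
python3 - <<'E'
from h import *
for n in("top","side"):
    snap(n,n+"0"); print(n,env.calibration(n))
    for t in("rail","mark","station","holder","scraper","carrier_a","carrier_b","carrier_c","chip_0","pen_pot","jar","mouse"):
        print(t,[(np.round(d["location"]).tolist(),round(d["conf"],2)) for d in env.search_frame(n,t)[:7]])
print(env.read_state())
E
```

```text
pics
top {'vertical_fov': 53.964034504114316, 'cx': 319.1377214628166, 'cy': 202.759991273745, 'origin': array([0.38328467, 0.02521598, 1.30576038]), 'rotation': array([[-0.00654107, -0.98407902,  0.1776111 ],
       [-0.99997368,  0.00699473,  0.00192818],
       [-0.00313983, -0.17759381, -0.98409887]])}
rail [([220.0, 240.0], 0.87)]
mark [([223.0, 237.0], 0.64)]
station [([240.0, 395.0], 0.81)]
holder [([262.0, 310.0], 0.67)]
scraper [([258.0, 310.0], 0.7)]
carrier_a [([195.0, 419.0], 0.9), ([206.0, 378.0], 0.77), ([160.0, 298.0], 0.68)]
carrier_b [([195.0, 419.0], 0.9), ([206.0, 378.0], 0.77), ([160.0, 298.0], 0.68)]
carrier_c [([195.0, 419.0], 0.9), ([206.0, 378.0], 0.77), ([160.0, 298.0], 0.68)]
chip_0 []
pen_pot [([267.0, 221.0], 0.56)]
jar [([156.0, 368.0], 0.94), ([239.0, 398.0], 0.44)]
mouse [([157.0, 336.0], 0.92), ([257.0, 312.0], 0.53)]
side {'vertical_fov': 42.07818223872577, 'cx': 322.9573808106373, 'cy': 199.56640885075194, 'origin': array([ 0.23964488, -0.97360537,  0.95154822]), 'rotation': array([[ 0.94985012, -0.17510218,  0.25908294],
       [-0.31213269, -0.5810
[... 808 characters left out ...]
1.25740949e+00, -1.99749846e-02]), 'dq': array([ 0.00067958, -0.00101493,  0.00021151, -0.00029999, -0.001382  ,
        0.00098357]), 'joint_efforts': array([-1.44495039e-03, -4.15420496e+01, -2.34420687e+01, -2.62410813e-04,
        2.54255892e-04,  9.60380532e-06]), 'ee_pos': array([ 0.18513135, -0.54437489,  0.30393091]), 'tcp_rot': array([[ 9.46759693e-01,  3.21941118e-01,  2.53932492e-05],
       [ 3.21941119e-01, -9.46759691e-01, -5.72784406e-05],
       [ 5.60101954e-06,  6.24040498e-05, -9.99999998e-01]]), 'ft_force': array([-0.37592277, -0.40862095, -0.37233902]), 'wrist_torque': array([0.00456025, 0.00076222, 0.02594092]), 'gripper_force': 0.0, 'gripper_width': 0.9995219801716763}
```

View pics/top0.png

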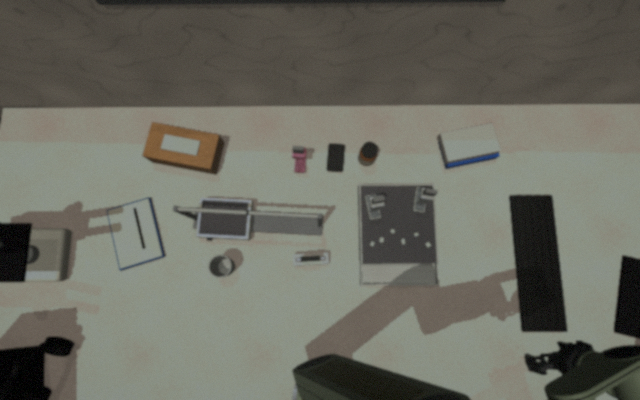

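View pics/side0.png

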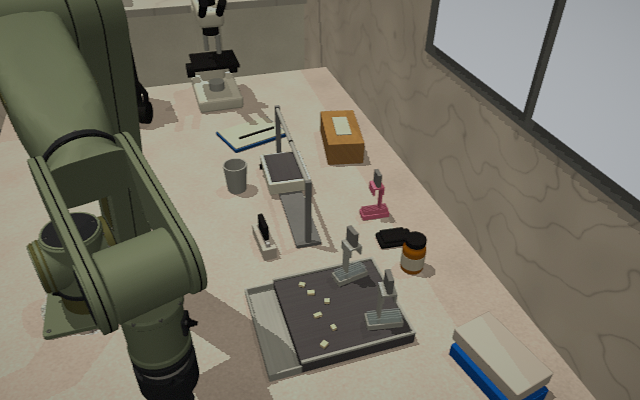

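The top picture shows two grey carriers on the plate (~(205,376) and (195,425)), a pink look-alike at (160,299), the rail from (209,178) to (222,322), the holder at (258,311) and six chips on rows 230–246. The side picture agrees. I'll zoom in next.

Run:
```python
from h import *
t=cv2.imread("pics/top0.png"); s=cv2.imread("pics/side0.png")
def crop(im,r0,r1,c0,c1,k,n):
    o=cv2.resize(im[r0:r1,c0:c1],None,fx=k,fy=k,interpolation=cv2.INTER_CUBIC)
    o=cv2.convertScaleAbs(o,alpha=1.3)
    for c in range((c0+9)//10*10,c1,10): cv2.line(o,((c-c0)*k,0),((c-c0)*k,12 if c%50==0 else 5),(0,0,255),1)
    for r in range((r0+9)//10*10,r1,10): cv2.line(o,(0,(r-r0)*k),(12 if r%50==0 else 5,(r-r0)*k),(0,0,255),1)
    cv2.imwrite(f"pics/{n}.png",o)
crop(t,170,295,285,445,5,"t1"); crop(s,215,380,240,420,4,"s1"); crop(s,100,260,220,340,4,"s2")
```

```text
(no output)
```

View pics/t1.png

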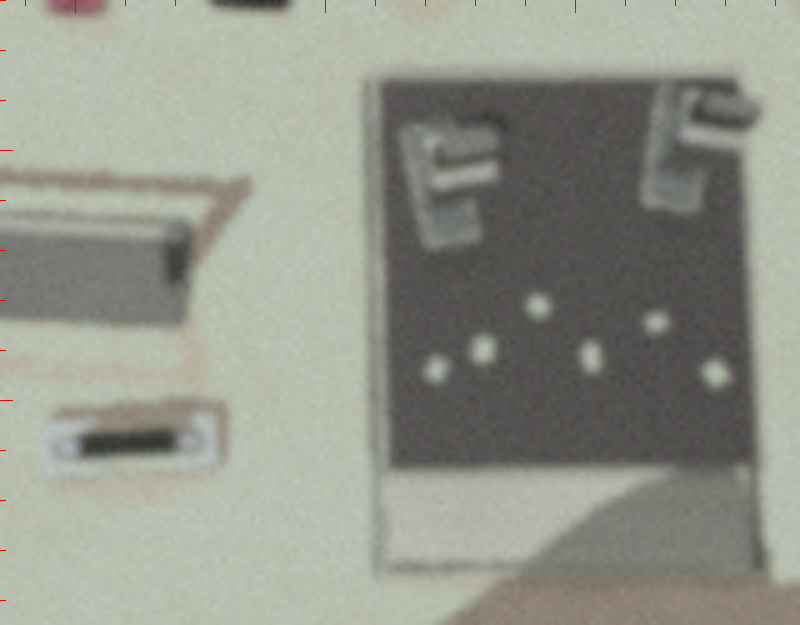

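View pics/s1.png

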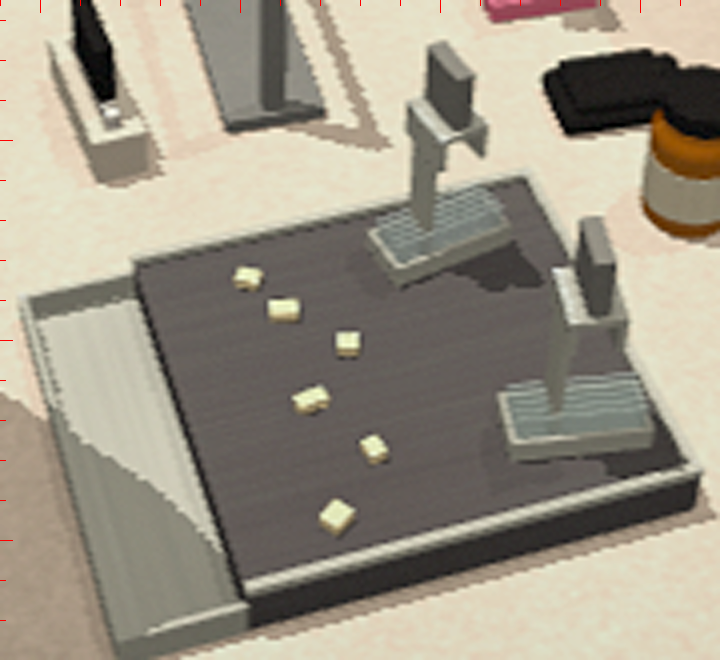

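View pics/s2.png

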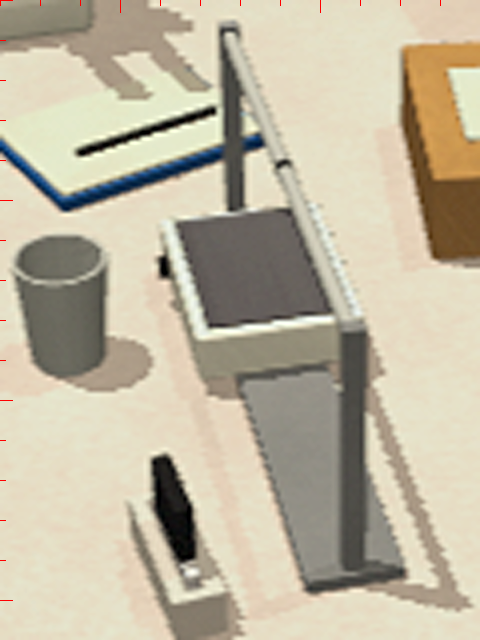

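Crops: chips, carriers, holder and rail (mark at side col 290, row 140) are all clear. I still need the top view of the rail and warmer.

Run:
```python
from h import *
t=cv2.imread("pics/top0.png")
o=cv2.resize(t[185:280,170:330],None,fx=5,fy=5,interpolation=cv2.INTER_CUBIC)
cv2.imwrite("pics/t2.png",cv2.convertScaleAbs(o,alpha=1.3))
```

```text
(no output)
```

View pics/t2.png

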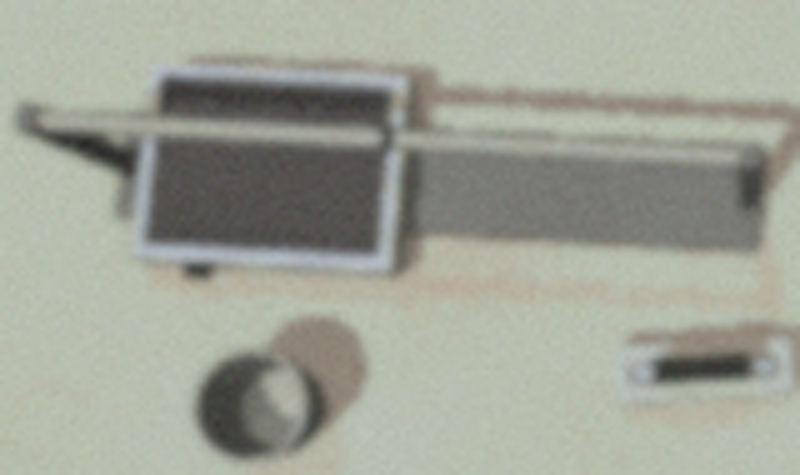

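```bash
cat > fit.py <<'E'
from h import *
from scipy.optimize import least_squares
from scipy.spatial.transform import Rotation as Rt
W={"t1":("top",285,170,5),"t2":("top",170,185,5),"s1":("side",240,215,4),"s2":("side",220,100,4)}
def px(v,x,y):
    n,c,r,k=W[v]; return n,(y+.5)/k-.5+r,(x+.5)/k-.5+c
def place(p,q,z0):
    c,s=np.cos(p[2]),np.sin(p[2]); return [p[0]+c*q[0]-s*q[1],p[1]+s*q[0]+c*q[1],z0+q[2]]
def fit(pts,z0,p0):
    O=[(px(v,x,y),np.array(q)/1000) for v,x,y,*q in pts]
    def res(p): 
        return np.array([(proj(o[0],place(p,q,z0))-o[1:])*(2.2 if o[0]=="top" else 1.5) for o,q in O]).ravel()
    f=least_squares(res,p0,loss="soft_l1"); 
    return f.x,np.round(res(f.x).reshape(-1,2)).astype(int).tolist()
E
cat > run1.py <<'E'
from fit import *
st=[("t1",388,466,-130,119,30),("t1",752,464,-130,-119,30),("t1",382,80,124,119,30),("t1",375,575,-204,129,0),
("s1",525,178,130,125,36),("s1",697,470,130,-125,36),("s1",245,590,-130,-125,36),("s1",135,262,-130,125,36)]
rl=[("t2",390,138,0,0,206),("t2",155,67,65,190,54),("t2",408,75,65,20,54),("t2",392,272,-65,20,54),("t2",133,258,-65,190,54),
("s2",282,162,0,0,203),("s2",165,220,-65,190,54),("s2",200,335,-65,20,54),("s2",335,318,65,20,54),("t2",742,154,0,-199,206),("t2",42,118,0,199,206)]
ho=[("t1",45,422,18,57,35),("t1",222,410,18,-57,35),("t1",225,463,-18,-57,35),("t1",45,478,-18,57,35),("s1",92,152,-18,-57,35),("s1",147,135,18,-57,35),("s1",50,45,-18,57,35),("s1",105,182,-18,-57,0),("s1",152,170,18,-57,0)]
c1=[("s1",368,237,-40,18,28),("s1",402,268,-40,-18,28),("s1",402,285,-40,-18,0),("s1",512,235,40,-18,0),("s1",510,220,40,-18,28),("s1",483,188,40,18,28),("s1",428,50,-6,17,150),("s1",440,42,6,17,150),("s1",473,72,6,-17,150),
("t1",400,128,40,18,28),("t1",480,238,-40,-18,28),("t1",425,250,-40,18,28)]
c2=[("s1",500,393,-40,18,28),("s1",510,440,-40,-18,28),("s1",517,460,-40,-18,0),("s1",652,446,40,-18,0),("s1",653,425,40,-18,28),("s1",642,377,40,18,28),("s1",580,222,-6,17,150),("s1",598,216,6,17,150),
("t1",655,83,40,18,28),("t1",697,215,-40,-18,28),("t1",642,208,-40,18,28)]
for n,p,z,p0 in(("station",st,0,[.5,-.2,0]),("rail",rl,0,[.5,.2,0]),("holder",ho,0,[.35,0,0]),("c1",c1,.03,[.6,-.2,0]),("c2",c2,.03,[.6,-.3,0])):
    x,r=fit(p,z,p0); print(n,np.round(x,4),r)
for x,y in((435,369),(483,349),(538,306),(591,357),(656,322),(715,373)): print("chip",atz(*px("t1",x,y),.036)[:2].round(3))
for x,y in((248,278),(284,309),(348,343),(311,399),(374,448),(337,516)): print("chip s",atz(*px("s1",x,y),.034)[:2].round(3))
for n,v in(("pot","t2"),): print(n,atz(*px(v,255,405),.09)[:2])
for r,c,z in((153,369,.1),(157,336,.027)): print(atz("top",r,c,z)[:2])
E
python3 run1.py
```

```text
station [ 0.546  -0.2284 -0.0056] [[0, 0], [1, 3], [0, -1], [3, -3], [-3, 3], [2, 3], [2, 1], [-2, -1]]
rail [ 0.5565  0.23   -0.0598] [[0, 0], [-3, -2], [-1, 1], [0, 1], [0, -2], [3, 1], [0, -2], [2, -1], [0, 12], [1, 0], [0, 0]]
holder [0.4318 0.0537 0.0607] [[0, -1], [0, -1], [1, 0], [0, 1], [-1, 2], [0, 1], [-1, 0], [3, -2], [2, 0]]
c1 [ 0.5971 -0.1455  0.1953] [[-7, 0], [-4, -2], [2, -2], [3, -1], [-3, 0], [-5, -1], [-1, -1], [0, 1], [2, 1], [0, 0], [-1, 1], [-1, 1]]
c2 [ 0.6188 -0.3009 -0.1869] [[-5, -1], [-3, 0], [2, -4], [2, -1], [-3, 0], [-4, -2], [-1, -1], [1, 1], [0, 3], [-2, 2], [-3, 1]]
chip [ 0.478 -0.141]
chip [ 0.491 -0.172]
chip [ 0.518 -0.208]
chip [ 0.485 -0.241]
chip [ 0.508 -0.284]
chip [ 0.474 -0.321]
chip s [ 0.478 -0.139]
chip s [ 0.492 -0.169]
chip s [ 0.519 -0.205]
chip s [ 0.486 -0.239]
chip s [ 0.509 -0.282]
chip s [ 0.475 -0.319]
pot [0.40951728 0.33030125]
[ 0.76110034 -0.13256852]
[ 0.77076267 -0.03027303]
```

```bash
cat > plan.py <<'E'
from h import *
import sys
# usage: plan.py x y z yang_deg [x y z yang ...]  -> units from current measured pose; yang = world angle of tool y
s=env.read_state(); P,R=s["ee_pos"],s["tcp_rot"]
print("t",round(s["time_s"],2),"P",P.round(4),"yang",np.degrees(np.arctan2(R[1,1],R[0,1])).round(2),"tilt",np.degrees(R[:2,2]).round(2),"w",round(s["gripper_width"],3),"gf",round(s["gripper_force"],1),"ft",s["ft_force"].round(1),"j",s["joint_pos"].round(2))
a=list(map(float,sys.argv[1:]))
from scipy.spatial.transform import Rotation as Rt
for i in range(0,len(a),4):
    x,y,z,g=a[i:i+4]; g=np.radians(g)
    T=np.array([[-np.sin(g),np.cos(g),0],[np.cos(g),np.sin(g),0],[0,0,-1]])
    T[:,0]=np.cross(T[:,1],T[:,2])
    print((R.T@(np.array([x,y,z])-P)/.025).round(2), np.degrees(Rt.from_matrix(R.T@T).as_rotvec()/6).round(2))
E
python3 plan.py .597 -.1455 .32 11.2 .597 -.1455 .22 11.2
```

```text
t 1.3 P [ 0.1851 -0.5444  0.3039] yang -71.22 tilt [ 0. -0.] w 1.0 gf 0.0 ft [-0.4 -0.4 -0.4] j [-1.26  0.32  1.56  0.    1.26 -0.02]
[20.73 -9.8  -0.64] [  0.     0.   -13.74]
[20.73 -9.8   3.36] [  0.     0.   -13.74]
```

Emit:
arm_command([
  {"tx": 5, "ty": -2.4, "tz": -0.64, "wz": -3.4, "fingers": 1},
  {"tx": 10, "ty": -4.8, "tz": -0.64, "wz": -6.8},
  {"tx": 15, "ty": -7.2, "tz": -0.64, "wz": -10},
  {"tx": 20.73, "ty": -9.8, "tz": -0.64, "wz": -13.74},
  {"tx": 20.73, "ty": -9.8, "tz": -0.64, "wz": -13.74},
  {"tx": 20.73, "ty": -9.8, "tz": -0.64, "wz": -13.74},
  {"tx": 20.73, "ty": -9.8, "tz": -0.64, "wz": -13.74},
  {"tx": 20.73, "ty": -9.8, "tz": -0.64, "wz": -13.74},
  {"tx": 20.73, "ty": -9.8, "tz": -0.64, "wz": -13.74},
  {"tx": 20.73, "ty": -9.8, "tz": -0.64, "wz": -13.74},
  {"tx": 20.73, "ty": -9.8, "tz": -0.64, "wz": -13.74},
  {"tx": 20.73, "ty": -9.8, "tz": -0.64, "wz": -13.74},
  {"tx": 20.73, "ty": -9.8, "tz": -0.64, "wz": -13.74},
  {"tx": 20.73, "ty": -9.8, "tz": -0.64, "wz": -13.74},
  {"tx": 20.73, "ty": -9.8, "tz": -0.64, "wz": -13.74},
  {"tx": 20.73, "ty": -9.8, "tz": -0.64, "wz": -13.74},
  {"tx": 20.73, "ty": -9.8, "tz": -0.64, "wz": -13.74},
  {"tx": 20.73, "ty": -9.8, "tz": -0.64, "wz": -13.74},
  {"tx": 20.73, "ty": -9.8, "tz": -0.64, "wz": -13.74},
  {"tx": 20.73, "ty": -9.8, "tz": -0.64, "wz": -13.74},
])

```text
$.rows[0]: bad value
```

```bash
python3 plan.py .597 -.1455 .22 11.2
python3 - <<'E'
from h import *
snap("side","s_a")
s=cv2.imread("pics/s_a.png")
cv2.imwrite("pics/s_a1.png",cv2.resize(s[160:360,260:440],None,fx=3,fy=3,interpolation=cv2.INTER_CUBIC))
E
```

```text
t 1.3 P [ 0.1851 -0.5444  0.3039] yang -71.22 tilt [ 0. -0.] w 1.0 gf 0.0 ft [-0.4 -0.4 -0.4] j [-1.26  0.32  1.56  0.    1.26 -0.02]
[20.73 -9.8   3.36] [  0.     0.   -13.74]
```

View pics/s_a1.png

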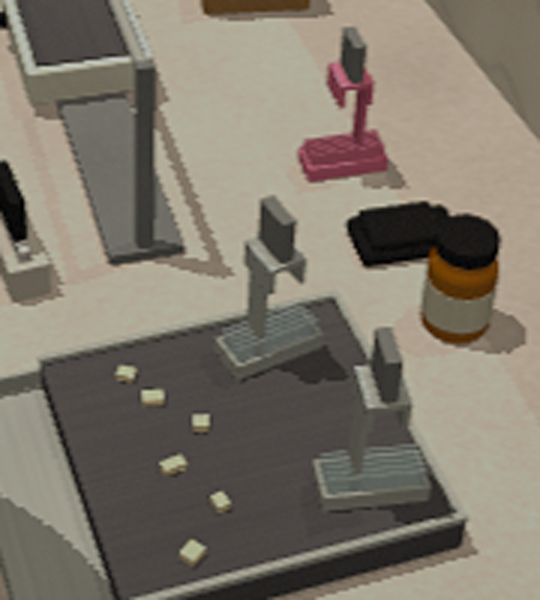

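The command was refused and the scene is unchanged: carrier tabs at side ~(233,352) and (278,389). I'll send full rows.

Emit:
arm_command([
  {"tx": 5, "ty": -2.4, "tz": -0.64, "wx": 0, "wy": 0, "wz": -3.4, "fingers": 1},
  {"tx": 10, "ty": -4.8, "tz": -0.64, "wx": 0, "wy": 0, "wz": -6.8, "fingers": 1},
  {"tx": 15, "ty": -7.2, "tz": -0.64, "wx": 0, "wy": 0, "wz": -10, "fingers": 1},
  {"tx": 20.73, "ty": -9.8, "tz": -0.64, "wx": 0, "wy": 0, "wz": -13.74, "fingers": 1},
])

```text
time_s: 1.68
ee_pos: [0.3049, -0.427, 0.3128]
tcp_rot: [[0.673, 0.74, 0.0], [0.74, -0.673, -0.0], [-0.0, 0.001, -1.0]]
ft_force: [0.2, -1.0, -0.6]
gripper_width: 0.999
gripper_force: 0.0
```

```bash
python3 plan.py .597 -.1455 .32 11.2
```

```text
t 1.68 P [ 0.3049 -0.427   0.3128] yang -42.29 tilt [ 0.02 -0.03] w 0.999 gf 0.0 ft [ 0.2 -1.  -0.6] j [-0.97  0.23  1.66  0.    1.24 -0.23]
[16.19  1.07 -0.29] [ 0.01  0.   -8.91]
```

Emit:
arm_command([
  {"tx": 16.19, "ty": 1.07, "tz": -0.3, "wx": 0, "wy": 0, "wz": -8.9, "fingers": 1},
  {"tx": 16.19, "ty": 1.07, "tz": -0.3, "wx": 0, "wy": 0, "wz": -8.9, "fingers": 1},
  {"tx": 16.19, "ty": 1.07, "tz": -0.3, "wx": 0, "wy": 0, "wz": -8.9, "fingers": 1},
  {"tx": 16.19, "ty": 1.07, "tz": -0.3, "wx": 0, "wy": 0, "wz": -8.9, "fingers": 1},
  {"tx": 16.19, "ty": 1.07, "tz": -0.3, "wx": 0, "wy": 0, "wz": -8.9, "fingers": 1},
  {"tx": 16.19, "ty": 1.07, "tz": -0.3, "wx": 0, "wy": 0, "wz": -8.9, "fingers": 1},
  {"tx": 16.19, "ty": 1.07, "tz": -0.3, "wx": 0, "wy": 0, "wz": -8.9, "fingers": 1},
  {"tx": 16.19, "ty": 1.07, "tz": -0.3, "wx": 0, "wy": 0, "wz": -8.9, "fingers": 1},
  {"tx": 16.19, "ty": 1.07, "tz": -0.3, "wx": 0, "wy": 0, "wz": -8.9, "fingers": 1},
  {"tx": 16.19, "ty": 1.07, "tz": -0.3, "wx": 0, "wy": 0, "wz": -8.9, "fingers": 1},
  {"tx": 16.19, "ty": 1.07, "tz": -0.3, "wx": 0, "wy": 0, "wz": -8.9, "fingers": 1},
  {"tx": 16.19, "ty": 1.07, "tz": -0.3, "wx": 0, "wy": 0, "wz": -8.9, "fingers": 1},
  {"tx": 16.19, "ty": 1.07, "tz": -0.3, "wx": 0, "wy": 0, "wz": -8.9, "fingers": 1},
  {"tx": 16.19, "ty": 1.07, "tz": -0.3, "wx": 0, "wy": 0, "wz": -8.9, "fingers": 1},
  {"tx": 16.19, "ty": 1.07, "tz": -0.3, "wx": 0, "wy": 0, "wz": -8.9, "fingers": 1},
  {"tx": 16.19, "ty": 1.07, "tz": -0.3, "wx": 0, "wy": 0, "wz": -8.9, "fingers": 1},
])

```text
time_s: 3.02
ee_pos: [0.5969, -0.1492, 0.3204]
tcp_rot: [[-0.186, 0.983, 0.0], [0.983, 0.186, -0.0], [-0.0, 0.0, -1.0]]
ft_force: [-0.5, -0.8, 0.4]
gripper_width: 1.003
gripper_force: 0.0
```

```bash
python3 plan.py .597 -.1455 .22 11.2
```

```text
t 3.02 P [ 0.5969 -0.1492  0.3204] yang 10.73 tilt [ 0.01 -0.02] w 1.003 gf 0.0 ft [-0.5 -0.8  0.4] j [-0.26  0.37  1.44 -0.    1.33 -0.45]
[0.15 0.03 4.02] [ 0.    0.   -0.08]
```

Emit:
arm_command([
  {"tx": 0.15, "ty": 0.03, "tz": 1, "wx": 0, "wy": 0, "wz": 0, "fingers": 1},
  {"tx": 0.15, "ty": 0.03, "tz": 2, "wx": 0, "wy": 0, "wz": 0, "fingers": 1},
  {"tx": 0.15, "ty": 0.03, "tz": 3, "wx": 0, "wy": 0, "wz": 0, "fingers": 1},
  {"tx": 0.15, "ty": 0.03, "tz": 3.6, "wx": 0, "wy": 0, "wz": 0, "fingers": 1},
  {"tx": 0.15, "ty": 0.03, "tz": 4, "wx": 0, "wy": 0, "wz": 0, "fingers": 1},
  {"tx": 0.15, "ty": 0.03, "tz": 4, "wx": 0, "wy": 0, "wz": 0, "fingers": 1},
  {"tx": 0.15, "ty": 0.03, "tz": 4, "wx": 0, "wy": 0, "wz": 0, "fingers": 0},
  {"tx": 0.15, "ty": 0.03, "tz": 4, "wx": 0, "wy": 0, "wz": 0, "fingers": 0},
  {"tx": 0.15, "ty": 0.03, "tz": 4, "wx": 0, "wy": 0, "wz": 0, "fingers": 0},
  {"tx": 0.15, "ty": 0.03, "tz": 4, "wx": 0, "wy": 0, "wz": 0, "fingers": 0},
  {"tx": 0.15, "ty": 0.03, "tz": 4, "wx": 0, "wy": 0, "wz": 0, "fingers": 0},
  {"tx": 0.15, "ty": 0.03, "tz": 4, "wx": 0, "wy": 0, "wz": 0, "fingers": 0},
  {"tx": 0.15, "ty": 0.03, "tz": 4, "wx": 0, "wy": 0, "wz": 0, "fingers": 0},
  {"tx": 0.15, "ty": 0.03, "tz": 4, "wx": 0, "wy": 0, "wz": 0, "fingers": 0},
  {"tx": 0.15, "ty": 0.03, "tz": 4, "wx": 0, "wy": 0, "wz": 0, "fingers": 0},
  {"tx": 0.15, "ty": 0.03, "tz": 4, "wx": 0, "wy": 0, "wz": 0, "fingers": 0},
], force=60)

```text
time_s: 4.35
ee_pos: [0.598, -0.1445, 0.2207]
tcp_rot: [[-0.188, 0.982, 0.001], [0.982, 0.188, -0.001], [-0.001, 0.001, -1.0]]
ft_force: [-0.7, 0.6, 4.8]
gripper_width: 0.135
gripper_force: 59.0
```

```bash
python3 - <<'E'
import numpy as np
m=np.array([.5565,.23]); u=np.array([.0598,.998]); f=np.array([.998,-.0598])
for a in(-.06,-.125,.05): print(a,(m+a*u).round(4),(m+a*u-.12*f).round(4))
E
python3 plan.py .597 -.1455 .36 11.2  .43 .177 .333 -3.43 .5529 .1701 .333 -3.43
```

```text
-0.06 [0.5529 0.1701] [0.4332 0.1773]
-0.125 [0.549  0.1052] [0.4293 0.1124]
0.05 [0.5595 0.2799] [0.4397 0.2871]
t 4.35 P [ 0.598  -0.1445  0.2207] yang 10.83 tilt [ 0.08 -0.03] w 0.135 gf 59.0 ft [-0.7  0.6  4.8] j [-0.26  0.44  1.59 -0.    1.11 -0.44]
[-0.03 -0.04 -5.57] [ 0.01  0.01 -0.06]
[13.89 -4.18 -4.51] [0.01 0.01 2.38]
[12.7  0.6 -4.5] [0.01 0.01 2.38]
```

Emit:
arm_command([
  {"tx": 0, "ty": 0, "tz": -1, "wx": 0, "wy": 0, "wz": 0, "fingers": 0},
  {"tx": 0, "ty": 0, "tz": -2.2, "wx": 0, "wy": 0, "wz": 0, "fingers": 0},
  {"tx": 0, "ty": 0, "tz": -3.4, "wx": 0, "wy": 0, "wz": 0, "fingers": 0},
  {"tx": 0, "ty": 0, "tz": -4.5, "wx": 0, "wy": 0, "wz": 0, "fingers": 0},
  {"tx": 0.8, "ty": -1.1, "tz": -4.5, "wx": 0, "wy": 0, "wz": 0, "fingers": 0},
  {"tx": 1.6, "ty": -2.2, "tz": -4.5, "wx": 0, "wy": 0, "wz": 0, "fingers": 0},
  {"tx": 2.6, "ty": -3.5, "tz": -4.5, "wx": 0, "wy": 0, "wz": 0.3, "fingers": 0},
  {"tx": 3.6, "ty": -4.9, "tz": -4.5, "wx": 0, "wy": 0, "wz": 0.6, "fingers": 0},
  {"tx": 4.7, "ty": -6.3, "tz": -4.5, "wx": 0, "wy": 0, "wz": 0.9, "fingers": 0},
  {"tx": 6, "ty": -6.1, "tz": -4.5, "wx": 0, "wy": 0, "wz": 1.2, "fingers": 0},
  {"tx": 7.3, "ty": -5.8, "tz": -4.5, "wx": 0, "wy": 0, "wz": 1.5, "fingers": 0},
  {"tx": 8.6, "ty": -5.5, "tz": -4.5, "wx": 0, "wy": 0, "wz": 1.8, "fingers": 0},
  {"tx": 9.9, "ty": -5.2, "tz": -4.5, "wx": 0, "wy": 0, "wz": 2.1, "fingers": 0},
  {"tx": 11.2, "ty": -4.8, "tz": -4.5, "wx": 0, "wy": 0, "wz": 2.4, "fingers": 0},
  {"tx": 12.4, "ty": -4.5, "tz": -4.5, "wx": 0, "wy": 0, "wz": 2.4, "fingers": 0},
  {"tx": 13.3, "ty": -4.3, "tz": -4.5, "wx": 0, "wy": 0, "wz": 2.4, "fingers": 0},
  {"tx": 13.9, "ty": -4.2, "tz": -4.5, "wx": 0, "wy": 0, "wz": 2.4, "fingers": 0},
  {"tx": 13.9, "ty": -4.2, "tz": -4.5, "wx": 0, "wy": 0, "wz": 2.4, "fingers": 0},
  {"tx": 13.9, "ty": -4.2, "tz": -4.5, "wx": 0, "wy": 0, "wz": 2.4, "fingers": 0},
])

```text
time_s: 5.93
ee_pos: [0.4288, 0.1774, 0.3317]
tcp_rot: [[0.06, 0.998, -0.002], [0.998, -0.06, -0.001], [-0.001, -0.002, -1.0]]
ft_force: [-0.4, -0.7, -1.5]
gripper_width: 0.131
gripper_force: 60.2
```

```bash
python3 - <<'E'
from h import *
for n,b in(("top",(170,290,220,400)),("side",(90,290,220,400))):
    im=snap(n,"h1"+n)[:,:,::-1]; a=b; cv2.imwrite(f"pics/h1{n}.png",cv2.convertScaleAbs(cv2.resize(im[a[0]:a[1],a[2]:a[3]],None,fx=3,fy=3,interpolation=cv2.INTER_CUBIC),alpha=1.3))
a=cv2.imread("pics/h1top.png");b=cv2.imread("pics/h1side.png")
cv2.imwrite("pics/h1.png",cv2.resize(np.vstack([a,b])[:, :],None,fx=.62,fy=.62))
E
python3 plan.py  .5529 .1701 .333 -3.43
```

```text
t 6.03 P [0.4289 0.1764 0.3321] yang -3.59 tilt [-0.07 -0.06] w 0.13 gf 60.2 ft [-0.7  0.1 -1.8] j [ 0.37  0.13  1.75 -0.    1.27  0.43]
[ 0.06  4.96 -0.04] [-0.01  0.01 -0.03]
```

View pics/h1side.png

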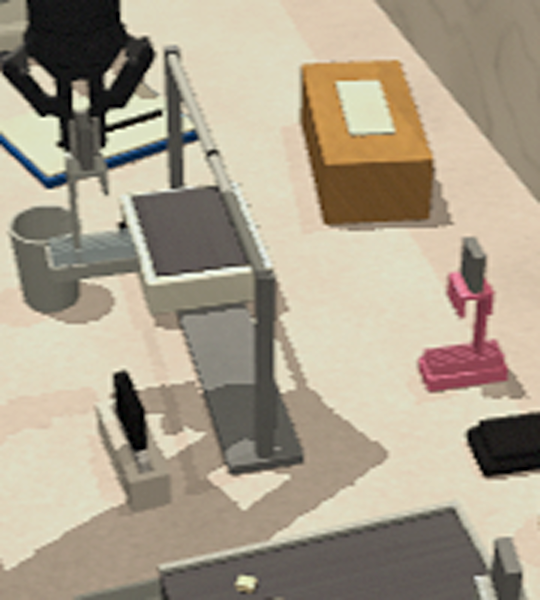

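The carrier is held upright (tab at side px ~(137,248)), level and clear of the rail. Now I insert it and lower it.

Emit:
arm_command([
  {"tx": 0.06, "ty": 0.8, "tz": 0, "wx": 0, "wy": 0, "wz": 0, "fingers": 0},
  {"tx": 0.06, "ty": 1.8, "tz": 0, "wx": 0, "wy": 0, "wz": 0, "fingers": 0},
  {"tx": 0.06, "ty": 2.8, "tz": 0, "wx": 0, "wy": 0, "wz": 0, "fingers": 0},
  {"tx": 0.06, "ty": 3.8, "tz": 0, "wx": 0, "wy": 0, "wz": 0, "fingers": 0},
  {"tx": 0.06, "ty": 4.6, "tz": 0, "wx": 0, "wy": 0, "wz": 0, "fingers": 0},
  {"tx": 0.06, "ty": 4.96, "tz": 0, "wx": 0, "wy": 0, "wz": 0, "fingers": 0},
  {"tx": 0.06, "ty": 4.96, "tz": 0, "wx": 0, "wy": 0, "wz": 0, "fingers": 0},
  {"tx": 0.06, "ty": 4.96, "tz": 0.4, "wx": 0, "wy": 0, "wz": 0, "fingers": 0},
  {"tx": 0.06, "ty": 4.96, "tz": 0.8, "wx": 0, "wy": 0, "wz": 0, "fingers": 0},
  {"tx": 0.06, "ty": 4.96, "tz": 1.1, "wx": 0, "wy": 0, "wz": 0, "fingers": 0},
  {"tx": 0.06, "ty": 4.96, "tz": 1.3, "wx": 0, "wy": 0, "wz": 0, "fingers": 0},
  {"tx": 0.06, "ty": 4.96, "tz": 1.45, "wx": 0, "wy": 0, "wz": 0, "fingers": 0},
  {"tx": 0.06, "ty": 4.96, "tz": 1.55, "wx": 0, "wy": 0, "wz": 0, "fingers": 0},
  {"tx": 0.06, "ty": 4.96, "tz": 1.55, "wx": 0, "wy": 0, "wz": 0, "fingers": 0},
  {"tx": 0.06, "ty": 4.96, "tz": 1.55, "wx": 0, "wy": 0, "wz": 0, "fingers": 0},
])

```text
time_s: 7.28
ee_pos: [0.5531, 0.1711, 0.294]
tcp_rot: [[0.062, 0.998, 0.0], [0.998, -0.062, 0.0], [0.0, 0.0, -1.0]]
ft_force: [0.0, -0.1, -0.8]
gripper_width: 0.129
gripper_force: 60.1
```

```bash
python3 - <<'E'
from h import *
im=snap("side","h2")[:,:,::-1]; cv2.imwrite("pics/h2.png",cv2.convertScaleAbs(cv2.resize(im[90:230,220:360],None,fx=4,fy=4,interpolation=cv2.INTER_CUBIC),alpha=1.3))
E
python3 plan.py  .5529 .1701 .292 -3.43
```

```text
t 7.33 P [0.5533 0.1711 0.2942] yang -3.56 tilt [0.05 0.01] w 0.134 gf 60.1 ft [ 0.7  0.6 -2.2] j [ 0.28  0.33  1.57 -0.    1.24  0.34]
[-0.04 -0.01  0.09] [ 0.01 -0.   -0.02]
```

View pics/h2.png

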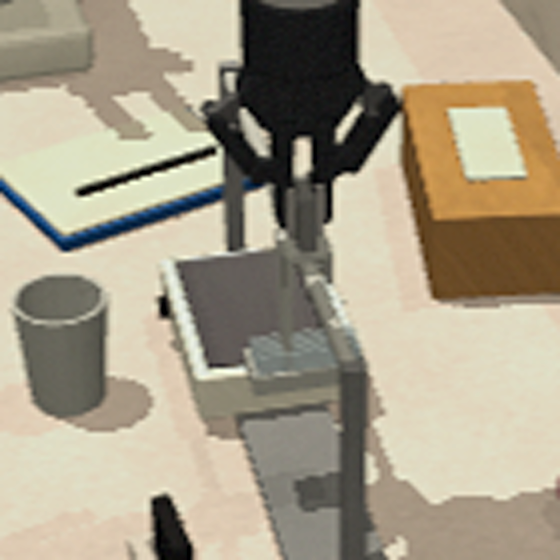

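The hook sits over the rail. Lower the last few mm, release, back off upward.

Emit:
arm_command([
  {"tx": 0, "ty": 0, "tz": 0.06, "wx": 0, "wy": 0, "wz": 0, "fingers": 0},
  {"tx": 0, "ty": 0, "tz": 0.12, "wx": 0, "wy": 0, "wz": 0, "fingers": 0},
  {"tx": 0, "ty": 0, "tz": 0.12, "wx": 0, "wy": 0, "wz": 0, "fingers": 0.3},
  {"tx": 0, "ty": 0, "tz": 0.12, "wx": 0, "wy": 0, "wz": 0, "fingers": 0.5},
  {"tx": 0, "ty": 0, "tz": 0.12, "wx": 0, "wy": 0, "wz": 0, "fingers": 0.7},
  {"tx": 0, "ty": 0, "tz": 0.12, "wx": 0, "wy": 0, "wz": 0, "fingers": 1},
  {"tx": 0, "ty": 0, "tz": 0.12, "wx": 0, "wy": 0, "wz": 0, "fingers": 1},
  {"tx": 0, "ty": 0, "tz": 0.12, "wx": 0, "wy": 0, "wz": 0, "fingers": 1},
  {"tx": 0, "ty": 0, "tz": -1, "wx": 0, "wy": 0, "wz": 0, "fingers": 1},
  {"tx": 0, "ty": 0, "tz": -2.5, "wx": 0, "wy": 0, "wz": 0, "fingers": 1},
  {"tx": 0, "ty": 0, "tz": -3.5, "wx": 0, "wy": 0, "wz": 0, "fingers": 1},
  {"tx": -1.5, "ty": -1, "tz": -3.5, "wx": 0, "wy": 0, "wz": 0, "fingers": 1},
  {"tx": -3, "ty": -2, "tz": -3.5, "wx": 0, "wy": 0, "wz": 0, "fingers": 1},
  {"tx": -4.5, "ty": -3, "tz": -3.5, "wx": 0, "wy": 0, "wz": 0, "fingers": 1},
  {"tx": -6, "ty": -3, "tz": -3.5, "wx": 0, "wy": 0, "wz": 0, "fingers": 1},
  {"tx": -7, "ty": -3, "tz": -3.5, "wx": 0, "wy": 0, "wz": 0, "fingers": 1},
  {"tx": -8, "ty": -3, "tz": -3.5, "wx": 0, "wy": 0, "wz": 0, "fingers": 1},
  {"tx": -8, "ty": -3, "tz": -3.5, "wx": 0, "wy": 0, "wz": 0, "fingers": 1},
])

```text
time_s: 8.83
ee_pos: [0.4651, -0.0274, 0.3817]
tcp_rot: [[0.067, 0.998, 0.001], [0.998, -0.067, -0.002], [-0.002, 0.001, -1.0]]
ft_force: [-0.1, 0.8, -0.3]
gripper_width: 0.999
gripper_force: 0.0
```

```bash
python3 - <<'E'
from h import *
a=snap("side","h3")[:,:,::-1]; b=env.grab_frame("top")[:,:,::-1]
cv2.imwrite("pics/h3b.png",b)
cv2.imwrite("pics/h3.png",np.hstack([cv2.convertScaleAbs(cv2.resize(a[90:350,240:420],None,fx=2.3,fy=2.3,interpolation=cv2.INTER_CUBIC),alpha=1.3),cv2.resize(b[100:360,280:450],None,fx=2.3,fy=2.3)]))
E
python3 plan.py  .6188 -.3009 .32 -10.7
```

```text
t 8.93 P [ 0.4657 -0.0245  0.3814] yang -3.7 tilt [0.02 0.02] w 1.0 gf 0.0 ft [ 0.6  0.5 -0.8] j [-0.08  0.1   1.65  0.    1.38 -0.01]
[-10.64   6.82   2.46] [ 0.   -0.    1.17]
```

View pics/h3.png

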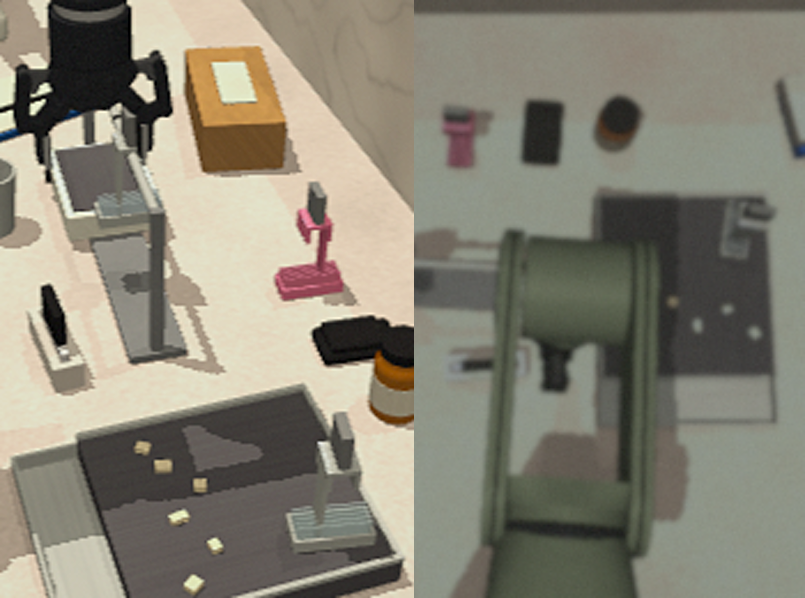

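Carrier 1 hangs on the open half, and carrier 2 is unmoved (tab at side px ~(275,389)). On to carrier 2.

Emit:
arm_command([
  {"tx": -1, "ty": 0.6, "tz": 0, "wx": 0, "wy": 0, "wz": 0.3, "fingers": 1},
  {"tx": -2.3, "ty": 1.4, "tz": 0.5, "wx": 0, "wy": 0, "wz": 0.6, "fingers": 1},
  {"tx": -3.7, "ty": 2.3, "tz": 1, "wx": 0, "wy": 0, "wz": 0.9, "fingers": 1},
  {"tx": -5.1, "ty": 3.2, "tz": 1.5, "wx": 0, "wy": 0, "wz": 1.17, "fingers": 1},
  {"tx": -6.5, "ty": 4.1, "tz": 2, "wx": 0, "wy": 0, "wz": 1.17, "fingers": 1},
  {"tx": -7.9, "ty": 5, "tz": 2.4, "wx": 0, "wy": 0, "wz": 1.17, "fingers": 1},
  {"tx": -9.3, "ty": 5.9, "tz": 2.46, "wx": 0, "wy": 0, "wz": 1.17, "fingers": 1},
  {"tx": -10.2, "ty": 6.5, "tz": 2.46, "wx": 0, "wy": 0, "wz": 1.17, "fingers": 1},
  {"tx": -10.64, "ty": 6.82, "tz": 2.46, "wx": 0, "wy": 0, "wz": 1.17, "fingers": 1},
  {"tx": -10.64, "ty": 6.82, "tz": 2.46, "wx": 0, "wy": 0, "wz": 1.17, "fingers": 1},
  {"tx": -10.64, "ty": 6.82, "tz": 2.46, "wx": 0, "wy": 0, "wz": 1.17, "fingers": 1},
  {"tx": -10.64, "ty": 6.82, "tz": 2.46, "wx": 0, "wy": 0, "wz": 1.17, "fingers": 1},
])

```text
time_s: 9.93
ee_pos: [0.6196, -0.2983, 0.3196]
tcp_rot: [[0.182, 0.983, -0.001], [0.983, -0.182, 0.001], [0.001, -0.001, -1.0]]
ft_force: [-0.1, 0.5, -0.1]
gripper_width: 0.997
gripper_force: 0.0
```

```bash
python3 plan.py  .6188 -.3009 .22 -10.7
```

```text
t 9.93 P [ 0.6196 -0.2983  0.3196] yang -10.5 tilt [-0.04  0.06] w 0.997 gf 0.0 ft [-0.1  0.5 -0.1] j [-0.47  0.5   1.25  0.    1.4  -0.28]
[-0.11 -0.01  3.99] [-0.01 -0.01  0.03]
```

Emit:
arm_command([
  {"tx": 0, "ty": 0, "tz": 1, "wx": 0, "wy": 0, "wz": 0, "fingers": 1},
  {"tx": 0, "ty": 0, "tz": 2, "wx": 0, "wy": 0, "wz": 0, "fingers": 1},
  {"tx": 0, "ty": 0, "tz": 3, "wx": 0, "wy": 0, "wz": 0, "fingers": 1},
  {"tx": 0, "ty": 0, "tz": 3.6, "wx": 0, "wy": 0, "wz": 0, "fingers": 1},
  {"tx": 0, "ty": 0, "tz": 3.95, "wx": 0, "wy": 0, "wz": 0, "fingers": 1},
  {"tx": 0, "ty": 0, "tz": 3.95, "wx": 0, "wy": 0, "wz": 0, "fingers": 1},
  {"tx": 0, "ty": 0, "tz": 3.95, "wx": 0, "wy": 0, "wz": 0, "fingers": 0},
  {"tx": 0, "ty": 0, "tz": 3.95, "wx": 0, "wy": 0, "wz": 0, "fingers": 0},
  {"tx": 0, "ty": 0, "tz": 3.95, "wx": 0, "wy": 0, "wz": 0, "fingers": 0},
  {"tx": 0, "ty": 0, "tz": 3.95, "wx": 0, "wy": 0, "wz": 0, "fingers": 0},
  {"tx": 0, "ty": 0, "tz": 3.95, "wx": 0, "wy": 0, "wz": 0, "fingers": 0},
  {"tx": 0, "ty": 0, "tz": 3.95, "wx": 0, "wy": 0, "wz": 0, "fingers": 0},
  {"tx": 0, "ty": 0, "tz": 3.95, "wx": 0, "wy": 0, "wz": 0, "fingers": 0},
  {"tx": 0, "ty": 0, "tz": 3.95, "wx": 0, "wy": 0, "wz": 0, "fingers": 0},
  {"tx": 0, "ty": 0, "tz": 3.95, "wx": 0, "wy": 0, "wz": 0, "fingers": 0},
])

```text
time_s: 11.18
ee_pos: [0.6198, -0.3002, 0.2216]
tcp_rot: [[0.184, 0.983, 0.001], [0.983, -0.184, -0.001], [-0.0, 0.001, -1.0]]
ft_force: [1.3, -1.0, 2.2]
gripper_width: 0.128
gripper_force: 59.8
```

```bash
python3 plan.py .42 -.12 .333 -3.43  .43 .1124 .333 -3.43
```

```text
t 11.18 P [ 0.6198 -0.3002  0.2216] yang -10.59 tilt [ 0.07 -0.04] w 0.128 gf 59.8 ft [ 1.3 -1.   2.2] j [-0.47  0.55  1.4  -0.    1.19 -0.28]
[ 5.62 -9.17 -4.47] [ 0.01  0.   -1.19]
[ 14.83 -10.49  -4.48] [ 0.01  0.   -1.19]
```

Emit:
arm_command([
  {"tx": 0, "ty": 0, "tz": -1, "wx": 0, "wy": 0, "wz": 0, "fingers": 0},
  {"tx": 0, "ty": 0, "tz": -2.2, "wx": 0, "wy": 0, "wz": 0, "fingers": 0},
  {"tx": 0, "ty": 0, "tz": -3.4, "wx": 0, "wy": 0, "wz": 0, "fingers": 0},
  {"tx": 0, "ty": 0, "tz": -4.5, "wx": 0, "wy": 0, "wz": 0, "fingers": 0},
  {"tx": 0.6, "ty": -1, "tz": -4.5, "wx": 0, "wy": 0, "wz": -0.2, "fingers": 0},
  {"tx": 1.4, "ty": -2.2, "tz": -4.5, "wx": 0, "wy": 0, "wz": -0.4, "fingers": 0},
  {"tx": 2.2, "ty": -3.6, "tz": -4.5, "wx": 0, "wy": 0, "wz": -0.6, "fingers": 0},
  {"tx": 3.1, "ty": -5, "tz": -4.5, "wx": 0, "wy": 0, "wz": -0.8, "fingers": 0},
  {"tx": 3.9, "ty": -6.4, "tz": -4.5, "wx": 0, "wy": 0, "wz": -1, "fingers": 0},
  {"tx": 4.8, "ty": -7.8, "tz": -4.5, "wx": 0, "wy": 0, "wz": -1.19, "fingers": 0},
  {"tx": 5.7, "ty": -9.1, "tz": -4.5, "wx": 0, "wy": 0, "wz": -1.19, "fingers": 0},
  {"tx": 7, "ty": -9.4, "tz": -4.5, "wx": 0, "wy": 0, "wz": -1.19, "fingers": 0},
  {"tx": 8.4, "ty": -9.6, "tz": -4.5, "wx": 0, "wy": 0, "wz": -1.19, "fingers": 0},
  {"tx": 9.8, "ty": -9.8, "tz": -4.5, "wx": 0, "wy": 0, "wz": -1.19, "fingers": 0},
  {"tx": 11.2, "ty": -10, "tz": -4.5, "wx": 0, "wy": 0, "wz": -1.19, "fingers": 0},
  {"tx": 12.6, "ty": -10.2, "tz": -4.5, "wx": 0, "wy": 0, "wz": -1.19, "fingers": 0},
  {"tx": 14, "ty": -10.4, "tz": -4.5, "wx": 0, "wy": 0, "wz": -1.19, "fingers": 0},
  {"tx": 14.83, "ty": -10.49, "tz": -4.5, "wx": 0, "wy": 0, "wz": -1.19, "fingers": 0},
  {"tx": 14.83, "ty": -10.49, "tz": -4.5, "wx": 0, "wy": 0, "wz": -1.19, "fingers": 0},
  {"tx": 14.83, "ty": -10.49, "tz": -4.5, "wx": 0, "wy": 0, "wz": -1.19, "fingers": 0},
])

```text
time_s: 12.85
ee_pos: [0.4292, 0.1132, 0.3329]
tcp_rot: [[0.057, 0.998, -0.002], [0.998, -0.057, -0.001], [-0.001, -0.002, -1.0]]
ft_force: [0.2, -0.8, -1.9]
gripper_width: 0.129
gripper_force: 60.1
```

```bash
python3 plan.py .549 .1052 .333 -3.43
python3 - <<'E'
from h import *
a=snap("side","h4")[:,:,::-1]
for t in("carrier_a",): print([(np.round(d["location"]).tolist(),round(d["conf"],2)) for d in env.search_frame("side",t)])
cv2.imwrite("pics/h4.png",cv2.convertScaleAbs(cv2.resize(a[90:260,220:400],None,fx=4,fy=3.5,interpolation=cv2.INTER_CUBIC),alpha=1.3))
E
```

```text
t 12.85 P [0.4292 0.1132 0.3329] yang -3.3 tilt [-0.11 -0.06] w 0.129 gf 60.1 ft [ 0.2 -0.8 -1.9] j [ 0.23  0.09  1.79 -0.    1.26  0.29]
[-0.04  4.8  -0.01] [-0.02  0.01  0.02]
[([187.0, 254.0], 0.78), ([204.0, 378.0], 0.73)]
```

View pics/h4.png

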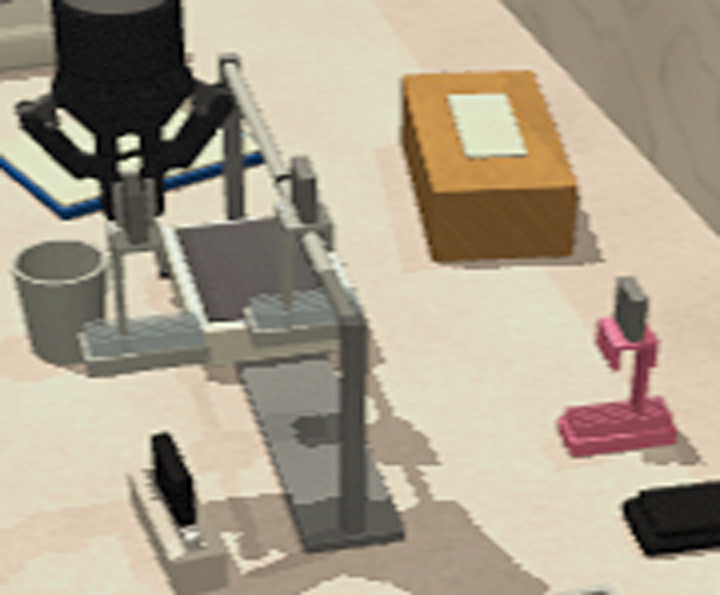

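Carrier 1 still hangs (tab at side px ~(138,296)) and carrier 2 is held in front. Insert it.

Emit:
arm_command([
  {"tx": 0, "ty": 0.8, "tz": 0, "wx": 0, "wy": 0, "wz": 0, "fingers": 0},
  {"tx": 0, "ty": 1.8, "tz": 0, "wx": 0, "wy": 0, "wz": 0, "fingers": 0},
  {"tx": 0, "ty": 2.8, "tz": 0, "wx": 0, "wy": 0, "wz": 0, "fingers": 0},
  {"tx": -0.04, "ty": 3.8, "tz": 0, "wx": 0, "wy": 0, "wz": 0, "fingers": 0},
  {"tx": -0.04, "ty": 4.5, "tz": 0, "wx": 0, "wy": 0, "wz": 0, "fingers": 0},
  {"tx": -0.04, "ty": 4.8, "tz": 0, "wx": 0, "wy": 0, "wz": 0, "fingers": 0},
  {"tx": -0.04, "ty": 4.8, "tz": 0, "wx": 0, "wy": 0, "wz": 0, "fingers": 0},
  {"tx": -0.04, "ty": 4.8, "tz": 0.4, "wx": 0, "wy": 0, "wz": 0, "fingers": 0},
  {"tx": -0.04, "ty": 4.8, "tz": 0.8, "wx": 0, "wy": 0, "wz": 0, "fingers": 0},
  {"tx": -0.04, "ty": 4.8, "tz": 1.1, "wx": 0, "wy": 0, "wz": 0, "fingers": 0},
  {"tx": -0.04, "ty": 4.8, "tz": 1.3, "wx": 0, "wy": 0, "wz": 0, "fingers": 0},
  {"tx": -0.04, "ty": 4.8, "tz": 1.45, "wx": 0, "wy": 0, "wz": 0, "fingers": 0},
  {"tx": -0.04, "ty": 4.8, "tz": 1.55, "wx": 0, "wy": 0, "wz": 0, "fingers": 0},
  {"tx": -0.04, "ty": 4.8, "tz": 1.65, "wx": 0, "wy": 0, "wz": 0, "fingers": 0},
  {"tx": -0.04, "ty": 4.8, "tz": 1.65, "wx": 0, "wy": 0, "wz": 0, "fingers": 0},
])

```text
time_s: 14.2
ee_pos: [0.5495, 0.1044, 0.2926]
tcp_rot: [[0.06, 0.998, 0.001], [0.998, -0.06, 0.0], [0.0, 0.001, -1.0]]
ft_force: [0.1, 0.8, -2.1]
gripper_width: 0.131
gripper_force: 60.1
```

Emit:
arm_command([
  {"tx": 0, "ty": 0, "tz": 0.03, "wx": 0, "wy": 0, "wz": 0, "fingers": 0.2},
  {"tx": 0, "ty": 0, "tz": 0.03, "wx": 0, "wy": 0, "wz": 0, "fingers": 0.3},
  {"tx": 0, "ty": 0, "tz": 0.03, "wx": 0, "wy": 0, "wz": 0, "fingers": 0.45},
  {"tx": 0, "ty": 0, "tz": 0.03, "wx": 0, "wy": 0, "wz": 0, "fingers": 0.6},
  {"tx": 0, "ty": 0, "tz": 0.03, "wx": 0, "wy": 0, "wz": 0, "fingers": 0.6},
  {"tx": 0, "ty": 0, "tz": -0.5, "wx": 0, "wy": 0, "wz": 0, "fingers": 1},
  {"tx": 0, "ty": 0, "tz": -1.5, "wx": 0, "wy": 0, "wz": 0, "fingers": 1},
  {"tx": 0, "ty": 0, "tz": -2.5, "wx": 0, "wy": 0, "wz": 0, "fingers": 1},
  {"tx": 0, "ty": 0, "tz": -3, "wx": 0, "wy": 0, "wz": 0, "fingers": 1},
  {"tx": 0, "ty": 0, "tz": -3, "wx": 0, "wy": 0, "wz": 0, "fingers": 1},
])

```text
time_s: 15.03
ee_pos: [0.5505, 0.1045, 0.3709]
tcp_rot: [[0.06, 0.998, 0.007], [0.998, -0.06, 0.001], [0.002, 0.007, -1.0]]
ft_force: [1.1, -0.1, 0.8]
gripper_width: 1.002
gripper_force: 0.0
```

```bash
python3 plan.py .549 .1052 .294 -3.43
python3 - <<'E'
from h import *
a=snap("side","h5")[:,:,::-1]
for t in("carrier_a",): print([(np.round(d["location"]).tolist(),round(d["conf"],2)) for d in env.search_frame("side",t)])
cv2.imwrite("pics/h5.png",cv2.convertScaleAbs(cv2.resize(a[90:260,220:400],None,fx=4,fy=3.5,interpolation=cv2.INTER_CUBIC),alpha=1.3))
E
```

```text
t 15.03 P [0.5505 0.1045 0.3709] yang -3.45 tilt [0.41 0.06] w 1.002 gf 0.0 ft [ 1.1 -0.1  0.8] j [ 0.17  0.26  1.48 -0.    1.39  0.23]
[ 0.02 -0.09  3.07] [ 0.07 -0.01 -0.  ]
[([187.0, 296.0], 0.8), ([206.0, 375.0], 0.79), ([172.0, 292.0], 0.71)]
```

View pics/h5.png

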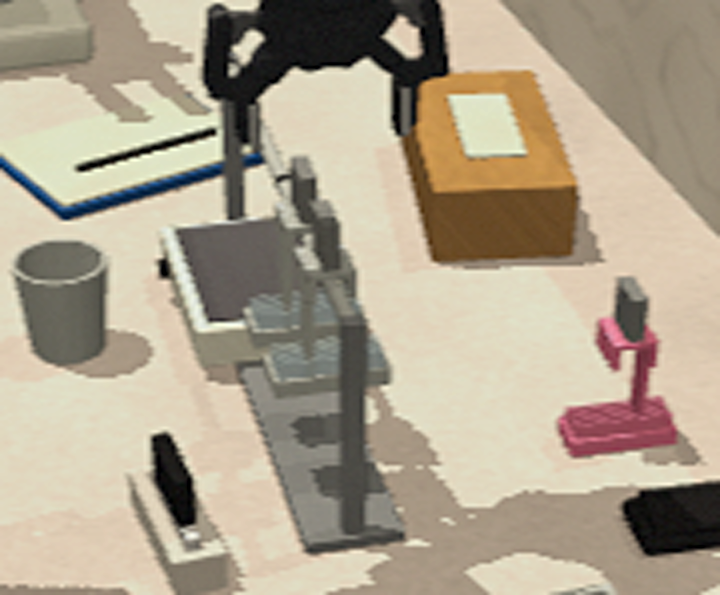

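Both carriers hang on the open half, tabs at side px ~(140,296) and (153,301). Grip the outer one and slide both past the mark.

Emit:
arm_command([
  {"tx": 0, "ty": 0, "tz": 0, "wx": 0, "wy": 0, "wz": 0, "fingers": 1},
  {"tx": 0, "ty": -0.03, "tz": 1, "wx": 0, "wy": 0, "wz": 0, "fingers": 1},
  {"tx": 0, "ty": -0.03, "tz": 2, "wx": 0, "wy": 0, "wz": 0, "fingers": 1},
  {"tx": 0, "ty": -0.03, "tz": 2.7, "wx": 0, "wy": 0, "wz": 0, "fingers": 1},
  {"tx": 0, "ty": -0.03, "tz": 3.05, "wx": 0, "wy": 0, "wz": 0, "fingers": 1},
  {"tx": 0, "ty": -0.03, "tz": 3.05, "wx": 0, "wy": 0, "wz": 0, "fingers": 0.6},
  {"tx": 0, "ty": -0.03, "tz": 3.05, "wx": 0, "wy": 0, "wz": 0, "fingers": 0.3},
  {"tx": 0, "ty": -0.03, "tz": 3.05, "wx": 0, "wy": 0, "wz": 0, "fingers": 0.1},
  {"tx": 0, "ty": -0.03, "tz": 3.05, "wx": 0, "wy": 0, "wz": 0, "fingers": 0},
  {"tx": 0, "ty": -0.03, "tz": 3.05, "wx": 0, "wy": 0, "wz": 0, "fingers": 0},
  {"tx": 0, "ty": -0.03, "tz": 3.05, "wx": 0, "wy": 0, "wz": 0, "fingers": 0},
  {"tx": 0, "ty": -0.03, "tz": 3.05, "wx": 0, "wy": 0, "wz": 0, "fingers": 0},
  {"tx": 0, "ty": -0.03, "tz": 3.05, "wx": 0, "wy": 0, "wz": 0, "fingers": 0},
  {"tx": 0, "ty": -0.03, "tz": 3.05, "wx": 0, "wy": 0, "wz": 0, "fingers": 0},
], force=30)

```text
time_s: 16.3
ee_pos: [0.5491, 0.1044, 0.2919]
tcp_rot: [[0.06, 0.998, 0.002], [0.998, -0.06, 0.0], [0.0, 0.002, -1.0]]
ft_force: [-0.1, 0.2, 4.4]
gripper_width: 0.134
gripper_force: 33.5
```

```bash
python3 -c "
import numpy as np
m=np.array([.5565,.23]); u=np.array([.0598,.998]);print(m+.07*u)"; python3 plan.py .5607 .2999 .2935 -3.43
```

```text
[0.560686 0.29986 ]
t 16.3 P [0.5491 0.1044 0.2919] yang -3.45 tilt [0.11 0.01] w 0.134 gf 33.5 ft [-0.1  0.2  4.4] j [ 0.17  0.3   1.62 -0.    1.22  0.23]
[ 7.83 -0.01 -0.06] [ 0.02 -0.   -0.  ]
```

Emit:
arm_command([
  {"tx": 0.3, "ty": 0, "tz": -0.03, "wx": 0, "wy": 0, "wz": 0, "fingers": 0},
  {"tx": 0.7, "ty": 0, "tz": -0.03, "wx": 0, "wy": 0, "wz": 0, "fingers": 0},
  {"tx": 1.1, "ty": 0, "tz": -0.03, "wx": 0, "wy": 0, "wz": 0, "fingers": 0},
  {"tx": 1.5, "ty": 0, "tz": -0.03, "wx": 0, "wy": 0, "wz": 0, "fingers": 0},
  {"tx": 2, "ty": 0, "tz": -0.03, "wx": 0, "wy": 0, "wz": 0, "fingers": 0},
  {"tx": 2.5, "ty": 0, "tz": -0.03, "wx": 0, "wy": 0, "wz": 0, "fingers": 0},
  {"tx": 3, "ty": 0, "tz": -0.03, "wx": 0, "wy": 0, "wz": 0, "fingers": 0},
  {"tx": 3.5, "ty": 0, "tz": -0.03, "wx": 0, "wy": 0, "wz": 0, "fingers": 0},
  {"tx": 4, "ty": 0, "tz": -0.03, "wx": 0, "wy": 0, "wz": 0, "fingers": 0},
  {"tx": 4.5, "ty": 0, "tz": -0.03, "wx": 0, "wy": 0, "wz": 0, "fingers": 0},
  {"tx": 5, "ty": 0, "tz": -0.03, "wx": 0, "wy": 0, "wz": 0, "fingers": 0},
  {"tx": 5.5, "ty": 0, "tz": -0.03, "wx": 0, "wy": 0, "wz": 0, "fingers": 0},
  {"tx": 6, "ty": 0, "tz": -0.03, "wx": 0, "wy": 0, "wz": 0, "fingers": 0},
  {"tx": 6.5, "ty": 0, "tz": -0.03, "wx": 0, "wy": 0, "wz": 0, "fingers": 0},
  {"tx": 7, "ty": 0, "tz": -0.03, "wx": 0, "wy": 0, "wz": 0, "fingers": 0},
  {"tx": 7.4, "ty": 0, "tz": -0.03, "wx": 0, "wy": 0, "wz": 0, "fingers": 0},
  {"tx": 7.7, "ty": 0, "tz": -0.03, "wx": 0, "wy": 0, "wz": 0, "fingers": 0},
  {"tx": 7.83, "ty": 0, "tz": -0.03, "wx": 0, "wy": 0, "wz": 0, "fingers": 0},
  {"tx": 7.83, "ty": 0, "tz": -0.03, "wx": 0, "wy": 0, "wz": 0, "fingers": 0},
])

```text
time_s: 17.88
ee_pos: [0.5602, 0.3017, 0.2919]
tcp_rot: [[0.059, 0.998, -0.0], [0.998, -0.059, 0.001], [0.001, -0.0, -1.0]]
ft_force: [0.2, -2.3, 5.2]
gripper_width: 0.13
gripper_force: 33.7
```

Emit:
arm_command([
  {"tx": 0, "ty": 0, "tz": 0, "wx": 0, "wy": 0, "wz": 0, "fingers": 0.2},
  {"tx": 0, "ty": 0, "tz": 0, "wx": 0, "wy": 0, "wz": 0, "fingers": 0.3},
  {"tx": 0, "ty": 0, "tz": 0, "wx": 0, "wy": 0, "wz": 0, "fingers": 0.45},
  {"tx": 0, "ty": 0, "tz": 0, "wx": 0, "wy": 0, "wz": 0, "fingers": 0.6},
  {"tx": 0, "ty": 0, "tz": 0, "wx": 0, "wy": 0, "wz": 0, "fingers": 0.6},
  {"tx": 0, "ty": 0, "tz": -0.5, "wx": 0, "wy": 0, "wz": 0, "fingers": 0.6},
  {"tx": 0, "ty": 0, "tz": -1.5, "wx": 0, "wy": 0, "wz": 0, "fingers": 0.6},
  {"tx": 0, "ty": 0, "tz": -2.5, "wx": 0, "wy": 0, "wz": 0, "fingers": 0.6},
  {"tx": 0, "ty": 0, "tz": -3.5, "wx": 0, "wy": 0, "wz": 0, "fingers": 0.6},
  {"tx": -1, "ty": -0.8, "tz": -3.5, "wx": 0, "wy": 0, "wz": 0, "fingers": 0.6},
  {"tx": -2.2, "ty": -1.6, "tz": -3.5, "wx": 0, "wy": 0, "wz": 0, "fingers": 0.6},
  {"tx": -3.4, "ty": -2.4, "tz": -3.5, "wx": 0, "wy": 0, "wz": 0, "fingers": 0.6},
  {"tx": -4.6, "ty": -3.2, "tz": -3.5, "wx": 0, "wy": 0, "wz": 0, "fingers": 0.6},
  {"tx": -5.8, "ty": -4, "tz": -3.5, "wx": 0, "wy": 0, "wz": 0, "fingers": 0.6},
  {"tx": -7, "ty": -4.5, "tz": -3.5, "wx": 0, "wy": 0, "wz": 0, "fingers": 0.6},
  {"tx": -8.2, "ty": -4.8, "tz": -3.5, "wx": 0, "wy": 0, "wz": 0, "fingers": 0.6},
  {"tx": -9.3, "ty": -4.8, "tz": -3.5, "wx": 0, "wy": 0, "wz": 0, "fingers": 0.6},
  {"tx": -9.6, "ty": -4.8, "tz": -3.5, "wx": 0, "wy": 0, "wz": 0, "fingers": 0.6},
  {"tx": -9.6, "ty": -4.8, "tz": -3.5, "wx": 0, "wy": 0, "wz": 0, "fingers": 0.6},
])

```text
time_s: 19.47
ee_pos: [0.4261, 0.0662, 0.3797]
tcp_rot: [[0.063, 0.998, 0.001], [0.998, -0.063, 0.0], [0.0, 0.001, -1.0]]
ft_force: [0.6, -0.3, -0.5]
gripper_width: 0.602
gripper_force: 0.0
```

```bash
python3 plan.py .4318 .0537 .17 3.5 .4318 .0537 .105 3.5
python3 - <<'E'
from h import *
a=snap("side","h6")[:,:,::-1]
for t in("carrier_a","scraper","holder"): print([(np.round(d["location"]).tolist(),round(d["conf"],2)) for d in env.search_frame("side",t)])
for q in(.07,.113): print(proj("side",[.5565+.0598*q,.23+.998*q,.23]))
b=env.grab_frame("top")[:,:,::-1]
cv2.imwrite("pics/h6.png",np.hstack([cv2.convertScaleAbs(cv2.resize(a[80:230,220:350],None,fx=4,fy=4,interpolation=cv2.INTER_CUBIC),alpha=1.3)]))
E
```

```text
t 19.47 P [0.4261 0.0662 0.3797] yang -3.64 tilt [0.06 0.02] w 0.602 gf 0.0 ft [ 0.6 -0.3 -0.5] j [0.13 0.05 1.72 0.   1.37 0.19]
[-0.49  0.25  8.39] [ 0.01 -0.   -1.19]
[-0.49  0.25 10.99] [ 0.01 -0.   -1.19]
[([150.0, 282.0], 0.79), ([203.0, 377.0], 0.77), ([143.0, 278.0], 0.7)]
[([229.0, 261.0], 0.77)]
[([242.0, 265.0], 0.69)]
[121.24653492 285.59709591]
[114.2175968  282.64214144]
```

View pics/h6.png

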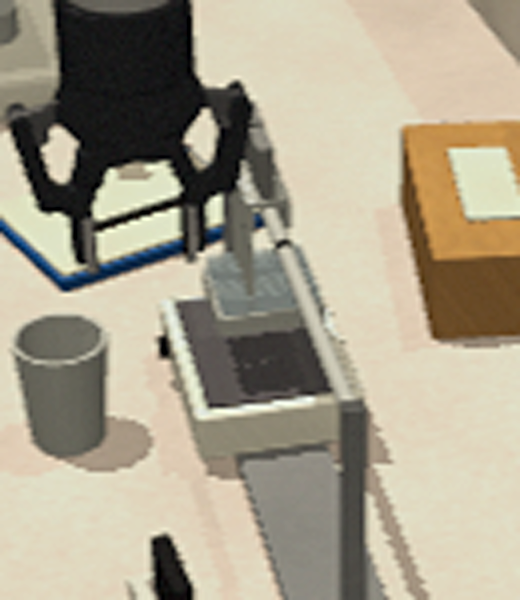

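Both carriers hang past the mark (ring at side px ~(140,291), hooks beyond it) and are let go. Now the scraper.

Emit:
arm_command([
  {"tx": -0.49, "ty": 0.25, "tz": 1.5, "wx": 0, "wy": 0, "wz": -1.19, "fingers": 0.6},
  {"tx": -0.49, "ty": 0.25, "tz": 3, "wx": 0, "wy": 0, "wz": -1.19, "fingers": 0.6},
  {"tx": -0.49, "ty": 0.25, "tz": 4.5, "wx": 0, "wy": 0, "wz": -1.19, "fingers": 0.6},
  {"tx": -0.49, "ty": 0.25, "tz": 6, "wx": 0, "wy": 0, "wz": -1.19, "fingers": 0.6},
  {"tx": -0.49, "ty": 0.25, "tz": 7.2, "wx": 0, "wy": 0, "wz": -1.19, "fingers": 0.6},
  {"tx": -0.49, "ty": 0.25, "tz": 8, "wx": 0, "wy": 0, "wz": -1.19, "fingers": 0.6},
  {"tx": -0.49, "ty": 0.25, "tz": 8, "wx": 0, "wy": 0, "wz": -1.19, "fingers": 0.6},
  {"tx": -0.49, "ty": 0.25, "tz": 8, "wx": 0, "wy": 0, "wz": -1.19, "fingers": 0.6},
  {"tx": -0.49, "ty": 0.25, "tz": 8, "wx": 0, "wy": 0, "wz": -1.19, "fingers": 0.6},
])

```text
time_s: 20.47
ee_pos: [0.433, 0.0554, 0.1804]
tcp_rot: [[-0.065, 0.998, 0.002], [0.998, 0.065, 0.0], [0.0, 0.002, -1.0]]
ft_force: [0.5, -1.2, 1.9]
gripper_width: 0.601
gripper_force: 0.0
```

```bash
python3 plan.py .4318 .0537 .122 3.5
```

```text
t 20.47 P [0.433  0.0554 0.1804] yang 3.74 tilt [0.14 0.02] w 0.601 gf 0.0 ft [ 0.5 -1.2  1.9] j [0.1  0.23 2.05 0.   0.86 0.04]
[-0.07 -0.06  2.34] [ 0.02 -0.    0.04]
```

Emit:
arm_command([
  {"tx": -0.05, "ty": -0.05, "tz": 0.6, "wx": 0, "wy": 0, "wz": 0, "fingers": 0.6},
  {"tx": -0.05, "ty": -0.05, "tz": 1.2, "wx": 0, "wy": 0, "wz": 0, "fingers": 0.6},
  {"tx": -0.05, "ty": -0.05, "tz": 1.8, "wx": 0, "wy": 0, "wz": 0, "fingers": 0.6},
  {"tx": -0.05, "ty": -0.05, "tz": 2.2, "wx": 0, "wy": 0, "wz": 0, "fingers": 0.6},
  {"tx": -0.05, "ty": -0.05, "tz": 2.34, "wx": 0, "wy": 0, "wz": 0, "fingers": 0.6},
  {"tx": -0.05, "ty": -0.05, "tz": 2.34, "wx": 0, "wy": 0, "wz": 0, "fingers": 0.6},
  {"tx": -0.05, "ty": -0.05, "tz": 2.34, "wx": 0, "wy": 0, "wz": 0, "fingers": 0.4},
  {"tx": -0.05, "ty": -0.05, "tz": 2.34, "wx": 0, "wy": 0, "wz": 0, "fingers": 0.2},
  {"tx": -0.05, "ty": -0.05, "tz": 2.34, "wx": 0, "wy": 0, "wz": 0, "fingers": 0},
  {"tx": -0.05, "ty": -0.05, "tz": 2.34, "wx": 0, "wy": 0, "wz": 0, "fingers": 0},
  {"tx": -0.05, "ty": -0.05, "tz": 2.34, "wx": 0, "wy": 0, "wz": 0, "fingers": 0},
  {"tx": -0.05, "ty": -0.05, "tz": 2.34, "wx": 0, "wy": 0, "wz": 0, "fingers": 0},
  {"tx": -0.05, "ty": -0.05, "tz": 2.34, "wx": 0, "wy": 0, "wz": 0, "fingers": 0},
  {"tx": -0.05, "ty": -0.05, "tz": 2.34, "wx": 0, "wy": 0, "wz": 0, "fingers": 0},
  {"tx": -0.05, "ty": -0.05, "tz": 2.34, "wx": 0, "wy": 0, "wz": 0, "fingers": 0},
  {"tx": -0.05, "ty": -0.05, "tz": 2.34, "wx": 0, "wy": 0, "wz": 0, "fingers": 0},
], force=80)

```text
time_s: 21.8
ee_pos: [0.4313, 0.0536, 0.1219]
tcp_rot: [[-0.064, 0.998, 0.002], [0.998, 0.064, 0.0], [0.0, 0.002, -1.0]]
ft_force: [-0.5, 0.1, 6.0]
gripper_width: 0.155
gripper_force: 78.5
```

```bash
python3 plan.py .432 .054 .2 -.3  .55 -.226 .2 -.3
```

```text
t 21.8 P [0.4313 0.0536 0.1219] yang 3.68 tilt [0.13 0.01] w 0.155 gf 78.5 ft [-0.5  0.1  6. ] j [ 0.1   0.32  2.12 -0.    0.7   0.03]
[ 0.02  0.03 -3.13] [ 0.02 -0.    0.66]
[-11.46   4.03  -3.12] [ 0.02 -0.    0.66]
```

Emit:
arm_command([
  {"tx": 0, "ty": 0, "tz": -0.5, "wx": 0, "wy": 0, "wz": 0, "fingers": 0},
  {"tx": 0, "ty": 0, "tz": -1.2, "wx": 0, "wy": 0, "wz": 0, "fingers": 0},
  {"tx": 0, "ty": 0, "tz": -2, "wx": 0, "wy": 0, "wz": 0, "fingers": 0},
  {"tx": 0, "ty": 0, "tz": -2.8, "wx": 0, "wy": 0, "wz": 0, "fingers": 0},
  {"tx": -1, "ty": 0.2, "tz": -3.12, "wx": 0, "wy": 0, "wz": 0.1, "fingers": 0},
  {"tx": -2.2, "ty": 0.5, "tz": -3.12, "wx": 0, "wy": 0, "wz": 0.2, "fingers": 0},
  {"tx": -3.5, "ty": 0.9, "tz": -3.12, "wx": 0, "wy": 0, "wz": 0.3, "fingers": 0},
  {"tx": -4.8, "ty": 1.4, "tz": -3.12, "wx": 0, "wy": 0, "wz": 0.4, "fingers": 0},
  {"tx": -6.1, "ty": 1.9, "tz": -3.12, "wx": 0, "wy": 0, "wz": 0.5, "fingers": 0},
  {"tx": -7.4, "ty": 2.4, "tz": -3.12, "wx": 0, "wy": 0, "wz": 0.6, "fingers": 0},
  {"tx": -8.7, "ty": 2.9, "tz": -3.12, "wx": 0, "wy": 0, "wz": 0.66, "fingers": 0},
  {"tx": -10, "ty": 3.5, "tz": -3.12, "wx": 0, "wy": 0, "wz": 0.66, "fingers": 0},
  {"tx": -11, "ty": 3.9, "tz": -3.12, "wx": 0, "wy": 0, "wz": 0.66, "fingers": 0},
  {"tx": -11.46, "ty": 4.03, "tz": -3.12, "wx": 0, "wy": 0, "wz": 0.66, "fingers": 0},
  {"tx": -11.46, "ty": 4.03, "tz": -3.12, "wx": 0, "wy": 0, "wz": 0.66, "fingers": 0},
  {"tx": -11.46, "ty": 4.03, "tz": -3.12, "wx": 0, "wy": 0, "wz": 0.66, "fingers": 0},
  {"tx": -11.46, "ty": 4.03, "tz": -3.12, "wx": 0, "wy": 0, "wz": 0.66, "fingers": 0},
])

```text
time_s: 23.22
ee_pos: [0.5487, -0.2247, 0.1986]
tcp_rot: [[0.004, 1.0, -0.002], [1.0, -0.004, 0.001], [0.001, -0.002, -1.0]]
ft_force: [-0.6, 0.8, -1.6]
gripper_width: 0.153
gripper_force: 78.2
```

```bash
python3 plan.py .55 -.226 .1405 -.3  .404 -.226 .1405 -.3
python3 - <<'E'
from h import *
a=env.grab_frame("side"); print([(np.round(d["location"]).tolist(),round(d["conf"],2)) for d in env.search_frame("side","carrier_a")],[(np.round(d["location"]).tolist(),round(d["conf"],2)) for d in env.search_frame("side","chip_0")])
E
```

```text
t 23.22 P [ 0.5487 -0.2247  0.1986] yang -0.24 tilt [-0.09  0.07] w 0.153 gf 78.2 ft [-0.6  0.8 -1.6] j [-0.41  0.43  1.67  0.    1.04 -0.4 ]
[-0.06  0.06  2.32] [-0.02 -0.01  0.01]
[-0.08 -5.78  2.33] [-0.02 -0.01  0.01]
[([160.0, 277.0], 0.71)] [([342.0, 320.0], 0.45), ([315.0, 318.0], 0.42), ([292.0, 311.0], 0.36)]
```

Emit:
arm_command([
  {"tx": -0.05, "ty": 0.06, "tz": 0.8, "wx": 0, "wy": 0, "wz": 0, "fingers": 0},
  {"tx": -0.05, "ty": 0.06, "tz": 1.6, "wx": 0, "wy": 0, "wz": 0, "fingers": 0},
  {"tx": -0.05, "ty": 0.06, "tz": 2.1, "wx": 0, "wy": 0, "wz": 0, "fingers": 0},
  {"tx": -0.05, "ty": 0.06, "tz": 2.32, "wx": 0, "wy": 0, "wz": 0, "fingers": 0},
  {"tx": -0.05, "ty": 0.06, "tz": 2.32, "wx": 0, "wy": 0, "wz": 0, "fingers": 0},
  {"tx": -0.05, "ty": 0.06, "tz": 2.32, "wx": 0, "wy": 0, "wz": 0, "fingers": 0},
])

```text
time_s: 23.87
ee_pos: [0.5514, -0.2268, 0.1414]
tcp_rot: [[0.004, 1.0, 0.001], [1.0, -0.004, -0.0], [-0.0, 0.001, -1.0]]
ft_force: [0.4, -0.0, -1.9]
gripper_width: 0.15
gripper_force: 78.2
```

Emit:
arm_command([
  {"tx": 0, "ty": -0.2, "tz": 0, "wx": 0, "wy": 0, "wz": 0, "fingers": 0},
  {"tx": 0, "ty": -0.5, "tz": 0, "wx": 0, "wy": 0, "wz": 0, "fingers": 0},
  {"tx": 0, "ty": -0.8, "tz": 0, "wx": 0, "wy": 0, "wz": 0, "fingers": 0},
  {"tx": 0, "ty": -1.1, "tz": 0, "wx": 0, "wy": 0, "wz": 0, "fingers": 0},
  {"tx": 0, "ty": -1.4, "tz": 0, "wx": 0, "wy": 0, "wz": 0, "fingers": 0},
  {"tx": 0, "ty": -1.7, "tz": 0, "wx": 0, "wy": 0, "wz": 0, "fingers": 0},
  {"tx": 0, "ty": -2, "tz": 0, "wx": 0, "wy": 0, "wz": 0, "fingers": 0},
  {"tx": 0, "ty": -2.3, "tz": 0, "wx": 0, "wy": 0, "wz": 0, "fingers": 0},
  {"tx": 0, "ty": -2.6, "tz": 0, "wx": 0, "wy": 0, "wz": 0, "fingers": 0},
  {"tx": 0, "ty": -2.9, "tz": 0, "wx": 0, "wy": 0, "wz": 0, "fingers": 0},
  {"tx": 0, "ty": -3.2, "tz": 0, "wx": 0, "wy": 0, "wz": 0, "fingers": 0},
  {"tx": 0, "ty": -3.5, "tz": 0, "wx": 0, "wy": 0, "wz": 0, "fingers": 0},
  {"tx": 0, "ty": -3.8, "tz": 0, "wx": 0, "wy": 0, "wz": 0, "fingers": 0},
  {"tx": 0, "ty": -4.1, "tz": 0, "wx": 0, "wy": 0, "wz": 0, "fingers": 0},
  {"tx": 0, "ty": -4.4, "tz": 0, "wx": 0, "wy": 0, "wz": 0, "fingers": 0},
  {"tx": 0, "ty": -4.7, "tz": 0, "wx": 0, "wy": 0, "wz": 0, "fingers": 0},
  {"tx": 0, "ty": -5, "tz": 0, "wx": 0, "wy": 0, "wz": 0, "fingers": 0},
  {"tx": 0, "ty": -5.3, "tz": 0, "wx": 0, "wy": 0, "wz": 0, "fingers": 0},
  {"tx": 0, "ty": -5.6, "tz": 0, "wx": 0, "wy": 0, "wz": 0, "fingers": 0},
  {"tx": 0, "ty": -5.9, "tz": 0, "wx": 0, "wy": 0, "wz": 0, "fingers": 0},
])

```text
time_s: 25.53
ee_pos: [0.4028, -0.2265, 0.1408]
tcp_rot: [[0.005, 1.0, -0.0], [1.0, -0.005, -0.0], [-0.0, -0.0, -1.0]]
ft_force: [-0.4, 0.1, -1.4]
gripper_width: 0.158
gripper_force: 78.2
```

```bash
python3 plan.py .404 -.157 .1405 -.3  .535 -.157 .1405 -.3
python3 - <<'E'
from h import *
a=env.grab_frame("side"); 
for d in env.search_frame("side","chip_0"): print(np.round(d["location"]),round(d["conf"],2),atz("side",*d["location"],.034)[:2].round(3))
E
```

```text
t 25.53 P [ 0.4028 -0.2265  0.1408] yang -0.27 tilt [-0.   -0.01] w 0.158 gf 78.2 ft [-0.4  0.1 -1.4] j [-0.54  0.32  2.04 -0.    0.78 -0.53]
[2.78 0.03 0.01] [-0.    0.    0.01]
[2.8  5.27 0.01] [-0.    0.    0.01]
[332. 277.] 0.42 [ 0.388 -0.258]
[347. 321.] 0.42 [ 0.468 -0.324]
```

Emit:
arm_command([
  {"tx": 0, "ty": 0, "tz": -1, "wx": 0, "wy": 0, "wz": 0, "fingers": 0},
  {"tx": 0, "ty": 0.4, "tz": -2, "wx": 0, "wy": 0, "wz": 0, "fingers": 0},
  {"tx": 0.5, "ty": 1.6, "tz": -2, "wx": 0, "wy": 0, "wz": 0, "fingers": 0},
  {"tx": 1.3, "ty": 3, "tz": -2, "wx": 0, "wy": 0, "wz": 0, "fingers": 0},
  {"tx": 2.1, "ty": 4.3, "tz": -2, "wx": 0, "wy": 0, "wz": 0, "fingers": 0},
  {"tx": 2.66, "ty": 5.2, "tz": -2, "wx": 0, "wy": 0, "wz": 0, "fingers": 0},
  {"tx": 2.66, "ty": 5.2, "tz": -2, "wx": 0, "wy": 0, "wz": 0, "fingers": 0},
  {"tx": 2.66, "ty": 5.2, "tz": -1.2, "wx": 0, "wy": 0, "wz": 0, "fingers": 0},
  {"tx": 2.66, "ty": 5.2, "tz": -0.5, "wx": 0, "wy": 0, "wz": 0, "fingers": 0},
  {"tx": 2.66, "ty": 5.2, "tz": -0.1, "wx": 0, "wy": 0, "wz": 0, "fingers": 0},
  {"tx": 2.66, "ty": 5.2, "tz": 0, "wx": 0, "wy": 0, "wz": 0, "fingers": 0},
  {"tx": 2.66, "ty": 5.2, "tz": 0, "wx": 0, "wy": 0, "wz": 0, "fingers": 0},
  {"tx": 2.66, "ty": 5.2, "tz": 0, "wx": 0, "wy": 0, "wz": 0, "fingers": 0},
])

```text
time_s: 26.72
ee_pos: [0.5342, -0.161, 0.1414]
tcp_rot: [[0.005, 1.0, 0.001], [1.0, -0.005, -0.001], [-0.001, 0.001, -1.0]]
ft_force: [0.8, 0.3, -2.1]
gripper_width: 0.15
gripper_force: 78.3
```

Emit:
arm_command([
  {"tx": 0, "ty": -0.2, "tz": 0, "wx": 0, "wy": 0, "wz": 0, "fingers": 0},
  {"tx": 0, "ty": -0.5, "tz": 0, "wx": 0, "wy": 0, "wz": 0, "fingers": 0},
  {"tx": 0, "ty": -0.8, "tz": 0, "wx": 0, "wy": 0, "wz": 0, "fingers": 0},
  {"tx": 0, "ty": -1.1, "tz": 0, "wx": 0, "wy": 0, "wz": 0, "fingers": 0},
  {"tx": 0, "ty": -1.4, "tz": 0, "wx": 0, "wy": 0, "wz": 0, "fingers": 0},
  {"tx": 0, "ty": -1.7, "tz": 0, "wx": 0, "wy": 0, "wz": 0, "fingers": 0},
  {"tx": 0, "ty": -2, "tz": 0, "wx": 0, "wy": 0, "wz": 0, "fingers": 0},
  {"tx": 0, "ty": -2.3, "tz": 0, "wx": 0, "wy": 0, "wz": 0, "fingers": 0},
  {"tx": 0, "ty": -2.6, "tz": 0, "wx": 0, "wy": 0, "wz": 0, "fingers": 0},
  {"tx": 0, "ty": -2.9, "tz": 0, "wx": 0, "wy": 0, "wz": 0, "fingers": 0},
  {"tx": 0, "ty": -3.2, "tz": 0, "wx": 0, "wy": 0, "wz": 0, "fingers": 0},
  {"tx": 0, "ty": -3.5, "tz": 0, "wx": 0, "wy": 0, "wz": 0, "fingers": 0},
  {"tx": 0, "ty": -3.8, "tz": 0, "wx": 0, "wy": 0, "wz": 0, "fingers": 0},
  {"tx": 0, "ty": -4.1, "tz": 0, "wx": 0, "wy": 0, "wz": 0, "fingers": 0},
  {"tx": 0, "ty": -4.4, "tz": 0, "wx": 0, "wy": 0, "wz": 0, "fingers": 0},
  {"tx": 0, "ty": -4.7, "tz": 0, "wx": 0, "wy": 0, "wz": 0, "fingers": 0},
  {"tx": 0, "ty": -5, "tz": 0, "wx": 0, "wy": 0, "wz": 0, "fingers": 0},
  {"tx": 0, "ty": -5.2, "tz": 0, "wx": 0, "wy": 0, "wz": 0, "fingers": 0},
  {"tx": 0, "ty": -5.2, "tz": 0, "wx": 0, "wy": 0, "wz": 0, "fingers": 0},
])

```text
time_s: 28.3
ee_pos: [0.4025, -0.1598, 0.1407]
tcp_rot: [[0.005, 1.0, -0.001], [1.0, -0.005, 0.0], [0.0, -0.001, -1.0]]
ft_force: [-0.2, 0.1, -0.6]
gripper_width: 0.155
gripper_force: 78.3
```

```bash
python3 plan.py .404 -.296 .1405 -.3  .535 -.296 .1405 -.3
python3 - <<'E'
from h import *
a=env.grab_frame("side"); 
for d in env.search_frame("side","chip_0"): print(np.round(d["location"]),round(d["conf"],2),atz("side",*d["location"],.034)[:2].round(3))
E
```

```text
t 28.3 P [ 0.4025 -0.1598  0.1407] yang -0.3 tilt [-0.07  0.02] w 0.155 gf 78.3 ft [-0.2  0.1 -0.6] j [-0.4   0.29  2.1  -0.    0.75 -0.4 ]
[-5.45  0.09  0.01] [-0.01 -0.    0.  ]
[-5.42  5.33  0.  ] [-0.01 -0.    0.  ]
[346. 320.] 0.6 [ 0.466 -0.322]
[333. 278.] 0.53 [ 0.389 -0.263]
```

Emit:
arm_command([
  {"tx": 0, "ty": 0, "tz": -1, "wx": 0, "wy": 0, "wz": 0, "fingers": 0},
  {"tx": 0, "ty": 0.4, "tz": -2, "wx": 0, "wy": 0, "wz": 0, "fingers": 0},
  {"tx": -1, "ty": 1.4, "tz": -2, "wx": 0, "wy": 0, "wz": 0, "fingers": 0},
  {"tx": -2.2, "ty": 2.5, "tz": -2, "wx": 0, "wy": 0, "wz": 0, "fingers": 0},
  {"tx": -3.4, "ty": 3.6, "tz": -2, "wx": 0, "wy": 0, "wz": 0, "fingers": 0},
  {"tx": -4.6, "ty": 4.7, "tz": -2, "wx": 0, "wy": 0, "wz": 0, "fingers": 0},
  {"tx": -5.43, "ty": 5.33, "tz": -2, "wx": 0, "wy": 0, "wz": 0, "fingers": 0},
  {"tx": -5.43, "ty": 5.33, "tz": -2, "wx": 0, "wy": 0, "wz": 0, "fingers": 0},
  {"tx": -5.43, "ty": 5.33, "tz": -2, "wx": 0, "wy": 0, "wz": 0, "fingers": 0},
  {"tx": -5.43, "ty": 5.33, "tz": -1.2, "wx": 0, "wy": 0, "wz": 0, "fingers": 0},
  {"tx": -5.43, "ty": 5.33, "tz": -0.5, "wx": 0, "wy": 0, "wz": 0, "fingers": 0},
  {"tx": -5.43, "ty": 5.33, "tz": -0.1, "wx": 0, "wy": 0, "wz": 0, "fingers": 0},
  {"tx": -5.43, "ty": 5.33, "tz": 0, "wx": 0, "wy": 0, "wz": 0, "fingers": 0},
  {"tx": -5.43, "ty": 5.33, "tz": 0, "wx": 0, "wy": 0, "wz": 0, "fingers": 0},
  {"tx": -5.43, "ty": 5.33, "tz": 0, "wx": 0, "wy": 0, "wz": 0, "fingers": 0},
])

```text
time_s: 29.65
ee_pos: [0.5368, -0.2962, 0.1416]
tcp_rot: [[0.004, 1.0, 0.001], [1.0, -0.004, -0.001], [-0.001, 0.001, -1.0]]
ft_force: [-0.4, -0.3, -1.2]
gripper_width: 0.154
gripper_force: 78.4
```

Emit:
arm_command([
  {"tx": 0, "ty": -0.2, "tz": 0, "wx": 0, "wy": 0, "wz": 0, "fingers": 0},
  {"tx": 0, "ty": -0.5, "tz": 0, "wx": 0, "wy": 0, "wz": 0, "fingers": 0},
  {"tx": 0, "ty": -0.8, "tz": 0, "wx": 0, "wy": 0, "wz": 0, "fingers": 0},
  {"tx": 0, "ty": -1.1, "tz": 0, "wx": 0, "wy": 0, "wz": 0, "fingers": 0},
  {"tx": 0, "ty": -1.4, "tz": 0, "wx": 0, "wy": 0, "wz": 0, "fingers": 0},
  {"tx": 0, "ty": -1.7, "tz": 0, "wx": 0, "wy": 0, "wz": 0, "fingers": 0},
  {"tx": 0, "ty": -2, "tz": 0, "wx": 0, "wy": 0, "wz": 0, "fingers": 0},
  {"tx": 0, "ty": -2.3, "tz": 0, "wx": 0, "wy": 0, "wz": 0, "fingers": 0},
  {"tx": 0, "ty": -2.6, "tz": 0, "wx": 0, "wy": 0, "wz": 0, "fingers": 0},
  {"tx": 0, "ty": -2.9, "tz": 0, "wx": 0, "wy": 0, "wz": 0, "fingers": 0},
  {"tx": 0, "ty": -3.2, "tz": 0, "wx": 0, "wy": 0, "wz": 0, "fingers": 0},
  {"tx": 0, "ty": -3.5, "tz": 0, "wx": 0, "wy": 0, "wz": 0, "fingers": 0},
  {"tx": 0, "ty": -3.8, "tz": 0, "wx": 0, "wy": 0, "wz": 0, "fingers": 0},
  {"tx": 0, "ty": -4.1, "tz": 0, "wx": 0, "wy": 0, "wz": 0, "fingers": 0},
  {"tx": 0, "ty": -4.4, "tz": 0, "wx": 0, "wy": 0, "wz": 0, "fingers": 0},
  {"tx": 0, "ty": -4.7, "tz": 0, "wx": 0, "wy": 0, "wz": 0, "fingers": 0},
  {"tx": 0, "ty": -5, "tz": 0, "wx": 0, "wy": 0, "wz": 0, "fingers": 0},
  {"tx": 0, "ty": -5.3, "tz": 0, "wx": 0, "wy": 0, "wz": 0, "fingers": 0},
  {"tx": 0, "ty": -5.3, "tz": 0, "wx": 0, "wy": 0, "wz": 0, "fingers": 0},
])

```text
time_s: 31.23
ee_pos: [0.4023, -0.2954, 0.1407]
tcp_rot: [[0.005, 1.0, -0.002], [1.0, -0.005, 0.001], [0.001, -0.002, -1.0]]
ft_force: [-0.2, 0.3, -0.5]
gripper_width: 0.152
gripper_force: 78.4
```

Emit:
arm_command([
  {"tx": 0, "ty": 0, "tz": -1, "wx": 0, "wy": 0, "wz": 0, "fingers": 0},
  {"tx": 0, "ty": 0.4, "tz": -2, "wx": 0, "wy": 0, "wz": 0, "fingers": 0},
  {"tx": 1, "ty": 0.8, "tz": -3, "wx": 0, "wy": 0, "wz": -0.1, "fingers": 0},
  {"tx": 2.2, "ty": 1.1, "tz": -4, "wx": 0, "wy": 0, "wz": -0.2, "fingers": 0},
  {"tx": 3.6, "ty": 1.1, "tz": -4, "wx": 0, "wy": 0, "wz": -0.3, "fingers": 0},
  {"tx": 5, "ty": 1.1, "tz": -4, "wx": 0, "wy": 0, "wz": -0.4, "fingers": 0},
  {"tx": 6.4, "ty": 1.1, "tz": -4, "wx": 0, "wy": 0, "wz": -0.5, "fingers": 0},
  {"tx": 7.8, "ty": 1.1, "tz": -4, "wx": 0, "wy": 0, "wz": -0.6, "fingers": 0},
  {"tx": 9.2, "ty": 1.1, "tz": -4, "wx": 0, "wy": 0, "wz": -0.65, "fingers": 0},
  {"tx": 10.6, "ty": 1.1, "tz": -4, "wx": 0, "wy": 0, "wz": -0.65, "fingers": 0},
  {"tx": 12, "ty": 1.1, "tz": -4, "wx": 0, "wy": 0, "wz": -0.65, "fingers": 0},
  {"tx": 13.2, "ty": 1.1, "tz": -4, "wx": 0, "wy": 0, "wz": -0.65, "fingers": 0},
  {"tx": 13.9, "ty": 1.1, "tz": -4, "wx": 0, "wy": 0, "wz": -0.65, "fingers": 0},
  {"tx": 14, "ty": 1.1, "tz": -4, "wx": 0, "wy": 0, "wz": -0.65, "fingers": 0},
  {"tx": 14, "ty": 1.1, "tz": -4, "wx": 0, "wy": 0, "wz": -0.65, "fingers": 0},
  {"tx": 14, "ty": 1.1, "tz": -4, "wx": 0, "wy": 0, "wz": -0.65, "fingers": 0},
  {"tx": 14, "ty": 1.1, "tz": -4, "wx": 0, "wy": 0, "wz": -0.65, "fingers": 0},
])

```text
time_s: 32.65
ee_pos: [0.4332, 0.0532, 0.2408]
tcp_rot: [[-0.062, 0.998, -0.0], [0.998, 0.062, -0.0], [-0.0, -0.0, -1.0]]
ft_force: [0.6, 0.1, -1.3]
gripper_width: 0.158
gripper_force: 78.5
```

```bash
python3 plan.py .4313 .0536 .17 3.68 .4313 .0536 .1219 3.68
python3 - <<'E'
from h import *
a=snap("side","f")[:,:,::-1]; 
for d in env.search_frame("side","chip_0"): print(np.round(d["location"]),round(d["conf"],2),atz("side",*d["location"],.008)[:2].round(3))
b=env.grab_frame("top")[:,:,::-1]; cv2.imwrite("pics/fb.png",b)
# yellowish bright small blobs in trough/plate
g=cv2.cvtColor(a,cv2.COLOR_BGR2HSV)
m=((g[...,0]>18)&(g[...,0]<35)&(g[...,1]>60)&(g[...,2]>140)).astype(np.uint8)
n,_,s,c=cv2.connectedComponentsWithStats(m)
for i in range(1,n):
    if 3<s[i,4]<80 and 240<c[i,0]<420 and 260<c[i,1]<380: print(c[i].round(1),s[i,4],atz("side",c[i,1],c[i,0],.008)[:2].round(3))
p=cv2.convertScaleAbs(cv2.resize(a[240:385,235:420],None,fx=3,fy=3,interpolation=cv2.INTER_CUBIC),alpha=1.3)
q=cv2.convertScaleAbs(cv2.resize(a[90:235,220:300],None,fx=3,fy=3,interpolation=cv2.INTER_CUBIC),alpha=1.3)
cv2.imwrite("pics/f2.png",np.hstack([p,q]))
E
```

```text
t 32.65 P [0.4332 0.0532 0.2408] yang 3.57 tilt [-0.   -0.03] w 0.158 gf 78.5 ft [ 0.6  0.1 -1.3] j [ 0.1   0.16  1.96 -0.    1.02  0.03]
[ 0.02 -0.07  2.83] [-0.    0.   -0.02]
[ 0.02 -0.07  4.75] [-0.    0.   -0.02]
[333. 276.] 0.61 [ 0.388 -0.241]
[272.8 297. ] 6 [ 0.407 -0.135]
```

View pics/f2.png

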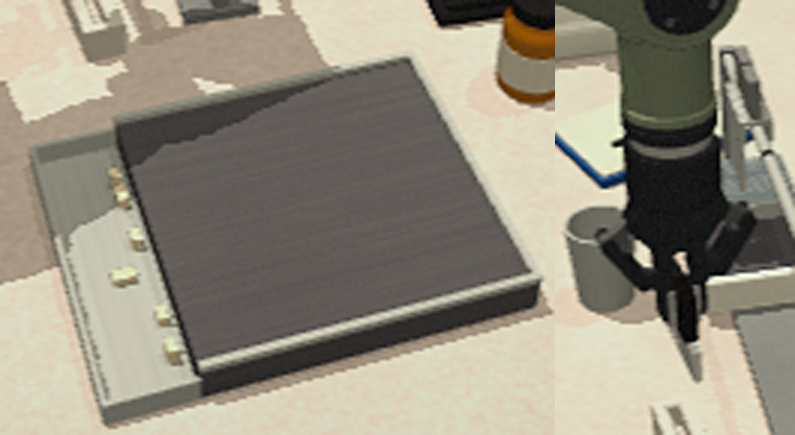

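All six chips are in the trough (side px x 273–293, y 297–357) and the plate is clear. The carriers still hang. Return the scraper.

Emit:
arm_command([
  {"tx": 0.02, "ty": -0.07, "tz": 0.8, "wx": 0, "wy": 0, "wz": -0.02, "fingers": 0},
  {"tx": 0.02, "ty": -0.07, "tz": 1.6, "wx": 0, "wy": 0, "wz": -0.02, "fingers": 0},
  {"tx": 0.02, "ty": -0.07, "tz": 2.4, "wx": 0, "wy": 0, "wz": -0.02, "fingers": 0},
  {"tx": 0.02, "ty": -0.07, "tz": 2.9, "wx": 0, "wy": 0, "wz": -0.02, "fingers": 0},
  {"tx": 0.02, "ty": -0.07, "tz": 3.2, "wx": 0, "wy": 0, "wz": -0.02, "fingers": 0},
  {"tx": 0.02, "ty": -0.07, "tz": 3.2, "wx": 0, "wy": 0, "wz": -0.02, "fingers": 0},
  {"tx": 0.02, "ty": -0.07, "tz": 3.2, "wx": 0, "wy": 0, "wz": -0.02, "fingers": 0},
  {"tx": 0.02, "ty": -0.07, "tz": 3.2, "wx": 0, "wy": 0, "wz": -0.02, "fingers": 0},
])

```text
time_s: 33.47
ee_pos: [0.4321, 0.0544, 0.1616]
tcp_rot: [[-0.065, 0.998, 0.002], [0.998, 0.065, 0.0], [-0.0, 0.002, -1.0]]
ft_force: [0.5, 1.6, -0.4]
gripper_width: 0.149
gripper_force: 78.4
```

```bash
python3 plan.py .4313 .0536 .122 3.68
python3 - <<'E'
from h import *
for x,y in((115,178),(124,198),(137,238),(124,277),(163,315),(174,350)): print(atz("side",240+y/3,235+x/3,.008)[:2].round(3),atz("side",240+y/3,235+x/3,.016)[:2].round(3))
E
```

```text
t 33.47 P [0.4321 0.0544 0.1616] yang 3.73 tilt [0.11 0.01] w 0.149 gf 78.4 ft [ 0.5  1.6 -0.4] j [ 0.1   0.26  2.07 -0.    0.81  0.03]
[-0.03 -0.04  1.58] [0.02 0.   0.01]
[ 0.407 -0.143] [ 0.405 -0.15 ]
[ 0.409 -0.165] [ 0.407 -0.172]
[ 0.408 -0.207] [ 0.407 -0.213]
[ 0.39  -0.239] [ 0.389 -0.246]
[ 0.409 -0.281] [ 0.407 -0.287]
[ 0.408 -0.312] [ 0.407 -0.318]
```

Emit:
arm_command([
  {"tx": -0.03, "ty": -0.03, "tz": 0.2, "wx": 0, "wy": 0, "wz": 0, "fingers": 0},
  {"tx": -0.03, "ty": -0.03, "tz": 0.4, "wx": 0, "wy": 0, "wz": 0, "fingers": 0},
  {"tx": -0.03, "ty": -0.03, "tz": 0.6, "wx": 0, "wy": 0, "wz": 0, "fingers": 0},
  {"tx": -0.03, "ty": -0.03, "tz": 0.75, "wx": 0, "wy": 0, "wz": 0, "fingers": 0},
  {"tx": -0.03, "ty": -0.03, "tz": 0.9, "wx": 0, "wy": 0, "wz": 0, "fingers": 0},
  {"tx": -0.03, "ty": -0.03, "tz": 1.05, "wx": 0, "wy": 0, "wz": 0, "fingers": 0},
  {"tx": -0.03, "ty": -0.03, "tz": 1.2, "wx": 0, "wy": 0, "wz": 0, "fingers": 0},
  {"tx": -0.03, "ty": -0.03, "tz": 1.35, "wx": 0, "wy": 0, "wz": 0, "fingers": 0},
  {"tx": -0.03, "ty": -0.03, "tz": 1.48, "wx": 0, "wy": 0, "wz": 0, "fingers": 0},
  {"tx": -0.03, "ty": -0.03, "tz": 1.56, "wx": 0, "wy": 0, "wz": 0, "fingers": 0},
  {"tx": -0.03, "ty": -0.03, "tz": 1.56, "wx": 0, "wy": 0, "wz": 0, "fingers": 0},
  {"tx": -0.03, "ty": -0.03, "tz": 1.56, "wx": 0, "wy": 0, "wz": 0, "fingers": 0},
])

```text
time_s: 34.47
ee_pos: [0.4308, 0.0537, 0.1219]
tcp_rot: [[-0.065, 0.998, 0.0], [0.998, 0.065, -0.0], [-0.0, 0.0, -1.0]]
ft_force: [-0.2, 0.7, 1.2]
gripper_width: 0.154
gripper_force: 78.5
```

Low force at the original depth, so it is home. Release and retreat straight up.

Emit:
arm_command([
  {"tx": 0, "ty": 0, "tz": 0, "wx": 0, "wy": 0, "wz": 0, "fingers": 0.25},
  {"tx": 0, "ty": 0, "tz": 0, "wx": 0, "wy": 0, "wz": 0, "fingers": 0.35},
  {"tx": 0, "ty": 0, "tz": 0, "wx": 0, "wy": 0, "wz": 0, "fingers": 0.5},
  {"tx": 0, "ty": 0, "tz": 0, "wx": 0, "wy": 0, "wz": 0, "fingers": 0.6},
  {"tx": 0, "ty": 0, "tz": 0, "wx": 0, "wy": 0, "wz": 0, "fingers": 0.6},
  {"tx": 0, "ty": 0, "tz": 0, "wx": 0, "wy": 0, "wz": 0, "fingers": 0.6},
  {"tx": 0, "ty": 0, "tz": -0.5, "wx": 0, "wy": 0, "wz": 0, "fingers": 0.6},
  {"tx": 0, "ty": 0, "tz": -1.2, "wx": 0, "wy": 0, "wz": 0, "fingers": 0.6},
  {"tx": 0, "ty": 0, "tz": -2.2, "wx": 0, "wy": 0, "wz": 0, "fingers": 0.6},
  {"tx": 0, "ty": 0, "tz": -3.5, "wx": 0, "wy": 0, "wz": 0, "fingers": 0.6},
  {"tx": 0, "ty": 0, "tz": -5, "wx": 0, "wy": 0, "wz": 0, "fingers": 0.6},
  {"tx": 0, "ty": 0, "tz": -6.5, "wx": 0, "wy": 0, "wz": 0, "fingers": 0.6},
  {"tx": -1.5, "ty": -1, "tz": -7, "wx": 0, "wy": 0, "wz": 0, "fingers": 0.6},
  {"tx": -3, "ty": -1.5, "tz": -7, "wx": 0, "wy": 0, "wz": 0, "fingers": 0.6},
  {"tx": -4.5, "ty": -1.5, "tz": -7, "wx": 0, "wy": 0, "wz": 0, "fingers": 0.6},
  {"tx": -6, "ty": -1.5, "tz": -7, "wx": 0, "wy": 0, "wz": 0, "fingers": 0.6},
  {"tx": -7.5, "ty": -1.5, "tz": -7, "wx": 0, "wy": 0, "wz": 0, "fingers": 0.6},
  {"tx": -8, "ty": -1.5, "tz": -7, "wx": 0, "wy": 0, "wz": 0, "fingers": 0.6},
  {"tx": -8, "ty": -1.5, "tz": -7, "wx": 0, "wy": 0, "wz": 0, "fingers": 0.6},
])

```text
time_s: 36.05
ee_pos: [0.4064, -0.151, 0.2968]
tcp_rot: [[-0.061, 0.998, 0.0], [0.998, 0.061, -0.001], [-0.001, 0.0, -1.0]]
ft_force: [0.4, 0.0, -0.2]
gripper_width: 0.599
gripper_force: 0.0
```

```bash
python3 plan.py
python3 - <<'E'
from h import *
a=snap("side","g").astype(float)[:,:,::-1]; s=cv2.imread("pics/side0.png").astype(float)
# compare holder/scraper region with the first picture
best=[]
for dr in range(-3,4):
    for dc in range(-3,4):
        p=a[208+dr:262+dr,248+dc:280+dc].mean(2); q=s[208:262,248:280].mean(2)
        best.append((round(np.corrcoef(p.ravel(),q.ravel())[0,1],3),dr,dc))
print(sorted(best)[-4:])
for n in("scraper","carrier_a","pen_pot","jar","mouse"): print(n,[(np.round(d["location"]).tolist(),round(d["conf"],2)) for d in env.search_frame("side",n)])
E
```

```text
t 36.05 P [ 0.4064 -0.151   0.2968] yang 3.5 tilt [ 0.01 -0.06] w 0.599 gf 0.0 ft [ 0.4  0.  -0.2] j [-0.38  0.1   1.87 -0.    1.17 -0.44]
[(np.float64(0.564), -1, -1), (np.float64(0.574), 0, -1), (np.float64(0.594), 1, 0), (np.float64(0.611), 0, 0)]
scraper [([229.0, 263.0], 0.47)]
carrier_a [([133.0, 286.0], 0.81), ([204.0, 378.0], 0.6)]
pen_pot [([174.0, 231.0], 0.91), ([206.0, 302.0], 0.69)]
jar [([250.0, 413.0], 0.95)]
mouse [([236.0, 392.0], 0.55)]
```

Run:
```python
from h import *
def c(f):
    g=cv2.imread(f)[208:250,252:278].max(2); r,k=np.where(g<45); return len(r),r.mean().round(2),k.mean().round(2),r.min(),r.max(),k.min(),k.max()
x,y=c("pics/side0.png"),c("pics/g.png"); print(x,y)
if abs(x[1]-y[1])<1 and abs(x[2]-y[2])<1: print(env.close_job())
```

```text
(168, np.float64(18.87), np.float64(10.96), np.int64(6), np.int64(31), np.int64(6), np.int64(16)) (350, np.float64(14.08), np.float64(7.37), np.int64(0), np.int64(31), np.int64(0), np.int64(16))
```

The gripper probably overlaps the crop, so I'll move aside and recheck.

Emit:
arm_command([
  {"tx": -1.5, "ty": 0, "tz": -1, "wx": 0, "wy": 0, "wz": 0, "fingers": 0.6},
  {"tx": -3, "ty": 0, "tz": -1, "wx": 0, "wy": 0, "wz": 0, "fingers": 0.6},
  {"tx": -4.5, "ty": 0, "tz": -1, "wx": 0, "wy": 0, "wz": 0, "fingers": 0.6},
  {"tx": -6, "ty": 0, "tz": -1, "wx": 0, "wy": 0, "wz": 0, "fingers": 0.6},
  {"tx": -7.5, "ty": -1, "tz": -1, "wx": 0, "wy": 0, "wz": 0, "fingers": 0.6},
  {"tx": -9, "ty": -2, "tz": -1, "wx": 0, "wy": 0, "wz": 0, "fingers": 0.6},
  {"tx": -10.5, "ty": -3, "tz": -1, "wx": 0, "wy": 0, "wz": 0, "fingers": 0.6},
  {"tx": -12, "ty": -4, "tz": -1, "wx": 0, "wy": 0, "wz": 0, "fingers": 0.6},
  {"tx": -13.5, "ty": -5, "tz": -1, "wx": 0, "wy": 0, "wz": 0, "fingers": 0.6},
  {"tx": -13.5, "ty": -5, "tz": -1, "wx": 0, "wy": 0, "wz": 0, "fingers": 0.6},
  {"tx": -13.5, "ty": -5, "tz": -1, "wx": 0, "wy": 0, "wz": 0, "fingers": 0.6},
])

```text
time_s: 37.27
ee_pos: [0.3024, -0.4957, 0.3214]
tcp_rot: [[-0.063, 0.998, -0.001], [0.998, 0.063, -0.001], [-0.001, -0.001, -1.0]]
ft_force: [0.0, 0.6, 0.9]
gripper_width: 0.602
gripper_force: 0.0
```

```bash
python3 plan.py
python3 - <<'E'
from h import *
snap("side","k")
def c(f):
    g=cv2.imread(f)[208:250,252:278].max(2); r,k=np.where(g<45); return len(r),r.mean().round(2),k.mean().round(2),r.min(),r.max(),k.min(),k.max()
x,y=c("pics/side0.png"),c("pics/k.png"); print(x,y)
for n in("scraper","carrier_a","chip_0"): print(n,[(np.round(d["location"]).tolist(),round(d["conf"],2)) for d in env.search_frame("side",n)])
if abs(x[1]-y[1])<1 and abs(x[2]-y[2])<1: print(env.close_job())
E
```

```text
t 37.27 P [ 0.3024 -0.4957  0.3214] yang 3.59 tilt [-0.05 -0.06] w 0.602 gf 0.0 ft [0.  0.6 0.9] j [-1.04  0.32  1.52 -0.    1.3  -1.1 ]
(168, np.float64(18.87), np.float64(10.96), np.int64(6), np.int64(31), np.int64(6), np.int64(16)) (6, np.float64(32.33), np.float64(21.5), np.int64(21), np.int64(41), np.int64(21), np.int64(24))
scraper []
carrier_a [([207.0, 376.0], 0.79), ([152.0, 283.0], 0.67)]
chip_0 []
```

Emit:
arm_command([
  {"tx": -0.5, "ty": -1.5, "tz": 0, "wx": 0, "wy": 0, "wz": 0, "fingers": 0.6},
  {"tx": -1, "ty": -3, "tz": 0, "wx": 0, "wy": 0, "wz": 0, "fingers": 0.6},
  {"tx": -1.5, "ty": -4.3, "tz": 0, "wx": 0, "wy": 0, "wz": 0, "fingers": 0.6},
  {"tx": -1.62, "ty": -4.9, "tz": 0, "wx": 0, "wy": 0, "wz": 0, "fingers": 0.6},
  {"tx": -1.62, "ty": -4.9, "tz": 0, "wx": 0, "wy": 0, "wz": 0, "fingers": 0.6},
  {"tx": -1.62, "ty": -4.9, "tz": 0, "wx": 0, "wy": 0, "wz": 0, "fingers": 0.6},
])

```text
time_s: 37.97
ee_pos: [0.1848, -0.5408, 0.3222]
tcp_rot: [[-0.066, 0.998, 0.001], [0.998, 0.066, 0.0], [0.0, 0.001, -1.0]]
ft_force: [-0.5, 0.1, 0.5]
gripper_width: 0.604
gripper_force: 0.0
```

Run:
```python
from h import *
snap("side","m")
def c(f):
    g=cv2.imread(f)[208:250,252:278].max(2); r,k=np.where(g<45); return len(r),r.mean().round(2),k.mean().round(2),r.min(),r.max(),k.min(),k.max()
x,y=c("pics/side0.png"),c("pics/m.png"); print(x,y)
for n in("scraper","carrier_a","chip_0","pen_pot","jar","mouse"): print(n,[(np.round(d["location"]).tolist(),round(d["conf"],2)) for d in env.search_frame("side",n)])
if abs(x[1]-y[1])<1 and abs(x[2]-y[2])<1: print(env.close_job())
```

```text
(168, np.float64(18.87), np.float64(10.96), np.int64(6), np.int64(31), np.int64(6), np.int64(16)) (176, np.float64(18.96), np.float64(10.83), np.int64(6), np.int64(31), np.int64(6), np.int64(16))
scraper [([227.0, 263.0], 0.53)]
carrier_a [([204.0, 375.0], 0.7), ([132.0, 277.0], 0.61), ([151.0, 280.0], 0.58)]
chip_0 [([331.0, 278.0], 0.63)]
pen_pot [([172.0, 233.0], 0.93)]
jar [([252.0, 412.0], 0.8), ([332.0, 276.0], 0.75)]
mouse [([235.0, 393.0], 0.81), ([253.0, 409.0], 0.61)]
the job is handed in; nothing more can be done
None
```

I handed the job in at about 38 s. Both carriers hang past the mark, all six chips are in the trough, the scraper is back in its slot, and the pen pot, jar and mouse show no displacement in the camera. The final verdict was not returned.

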